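# Empty the pouring bin into the slide tray and send it off

### The arm

A 6-joint arm with a two-finger parallel gripper is mounted at the origin on the work surface. World frame = base frame: x ahead of the robot, y to its left, z up, the work surface at z = 0. Lengths are in m, angles in rad, forces in N, time in s.
With the tool pointing down it reaches from about 0.25 to 0.775 m from the base axis. Payload 4 kg.
Tool frame: the origin (TCP) lies on the centre line of the jaws, within the pads' length; the fingertips stand 17 mm ahead of it and the grasp point (between the pads) lies 2 mm behind it; z points along the fingers, y is the line along which they close (so a half turn about z gives the same grasp; the last joint's range is limited). The gripper opens to 94 mm and grips with 3 to 60 N. Pads are 16 mm wide; open, the fingers measure 119 mm over their backs; the gripper's body (75 mm by 177 mm) begins 78 mm behind the grasp point.
Start: joints at [-1.208, 0.087, 1.371, -0, 1.684, -0.103], TCP at [0.247, -0.491, 0.223] pointing down, gripper open.
Joint ranges: [-3.1, 3.1], [-0.76, 2.03], [0.27, 2.55], [-1.08, 4.22], [0.17, 2.65], [-2.57, 2.57]. Speed limits (rad/s): [2.79, 2.79, 3.14, 3.14, 3.14, 3.14].

### API

Orientations are given as [roll, pitch, yaw] about the fixed x, y, z axes, in that order (R = Rz(yaw) Ry(pitch) Rx(roll)).
In Python, from bench import robot gives the robot as it stands.
- The arm moves only by the tool servo_tool, never from a script. Its argument "plan" is a list of rows, each a list of 7 numbers: the shift along the tool's x, y, z normalised to -1 to 1, where 1 is 0.1 m, then the turn, a rotation vector about the tool's x, y, z normalised to -1 to 1, where 1 is pi/2 rad, then the finger opening in mm, from 0 to 94. In form: [[x, y, z, ax, ay, az, gripper], ...]. A call has 1 to 12 rows; each row is the pose to reach, as a shift and turn from the pose commanded when the call began, along the tool's axes at that moment; what a row does not reach only later rows make up. A row lasts 1/12 s, in which the tool goes at most 41.7 mm and 7.16 degrees, less where a joint would pass 70% of its speed; a pose out of reach is approached as far as the arm can. A call with a number of a shift or a turn outside -1 to 1 is refused whole. A call with a gripper value outside its range is refused whole. The fingers move at their own pace and stop on an object; the grip force is fixed at half the most. Time passes only in rows, so rows that repeat a pose let the fingers close. It gives the time, the measured TCP pose, the force, the opening and the grip force at its end, in the units of the state.
- robot.get_obs(): the state, without advancing time (a new reading comes with each control period).
- robot.snapshot(name): name is "scene" or "side" or "wrist"; returns the picture (400x640x3 uint8, red, green, blue); there is no depth.
- robot.camera_params(name): a dict with "camera_matrix" (3x3 intrinsics, pixels), "rvec" (rotation vector, rad) and "tvec" (3), from world to camera coordinates, as OpenCV has them; the wrist camera has in their place "tool_from_camera" (4x4, takes a point from camera to tool coordinates, whose origin is the TCP and whose axes are the flange's). Camera axes: x right, y down, z forward; pixel columns grow to the right and rows downward; lengths in m; the calibration is good to about 2 mm. A picture is of the moment at which its call begins: read the wrist's pose just before it. camera_params takes no time and is no camera call.
- robot.close_job(): hands the job in; it is judged then, once.
Trained networks look in the newest picture that a camera, given by its name, has taken for a name from the list of things; names that differ only in an ending like _2 or _b are one class to them, and where a whole thing is asked for, a point or a joint stands for the part that bears it (a point fixed in the world has none). Each returns a list of dicts, best first, with "conf" (0 to 1); they miss things now and then, are a little off and sometimes report something else, mostly with a low value. They report only what shows in the picture. A call takes as long as a camera call. They do not tell look-alikes from the thing itself.
- robot.find_in(thing, camera): "extent" ([centre column, centre row, width, height] in pixels, round what is visible of it).
The state is a dict: "time": time; "joint_positions": joint angles; "qvel": joint speeds; "joint_torque": joint torques, N m; "tool_pos": TCP position; "ee_rot": TCP orientation; "wrist_force": force on the tool from outside, world axes, zero at the start; "wrist_torque": the same for the moment, N m; "width": finger opening in m; "finger_force": force on a finger pad.
Only numpy, scipy, OpenCV 4.12 (cv2) and the standard library are available. Lean on these libraries where they do the work, as an engineer would, in place of code of your own. Each camera call takes 0.05 s, during which the arm holds its last target. There are 200 camera calls.

### The job

Slide the tray to the right-hand (loading) stop of its slide, lift the hooded bin by its handle and tip its nuts out into the tray. Then hold the bin upright and still in the air, clear of everything, for a second or so to heft it: while it weighs more than the bare bin, tip it again and heft it again, since nuts catch behind the shut half of its front. Stand the empty bin back on its black mat, put the stray nuts from the desk into the tray too, slide the tray fully home against the left-hand stop so that every nut leaves in it, and leave the box, tape roll and stapler alone.

Things in the scene. Friction and masses are not known exactly. Their poses are not given: they have to be found in the camera images.
- bin: grey plastic hooded pouring bin, 110 (x) by 100 (y) by 56 mm high to its roof, walls and floor 4 mm, bare mass 250 g (2.45 N); holds 1 to 4 nuts of 80 g (0.78 N) at the start. Origin: centre of its underside; z up, front at -x. The roof hides the inside, save for a strip 24 mm deep left open along the front
- bin_mouth (a point): middle of the open half of the bin's front (-x): y from -46 to +10 mm in the bin's frame is open, inner height 48 mm; y from +10 to +46 mm is shut. Pour by tipping this front down 75 degrees or more; nuts caught behind the shut half slide to the mouth when the tipped bin is also turned about its own z by some 45 degrees, open half lower. Axes as the bin's
- bin_handle (a point): middle of the upright handle plate on the bin's roof, 80 mm above the bin's underside: 12 mm thick (x), 50 mm wide (y), from 56 to 100 mm above the underside; axes as the bin's
- bin_inside (a point): middle of the space inside the bin, 28 mm above its underside
- mat: black rubber mat fixed on the desk, 170 (x) by 160 (y) by 4 mm, on which the bin stands; origin at the centre of its underside
- carriage (a joint): position of the tray's carriage along its slide, m: 0 = against the loading stop (right-hand end, -y side), 0.20 = against the sending stop (left-hand end, +y side); moves with about 1.5 N of friction and stays where it is left
- tray_floor (a point): centre of the inner floor of the open grey tray on the carriage, 35 mm above the desk. Tray outside 160 (x) by 150 (y) mm, walls 5 mm thick, rims 80 mm above the desk; axes: y along the slide towards the sending stop
- tray_handle (a point): grip point of the upright handle plate at the +y end of the tray, 14 mm thick (along the slide, y) and 30 mm wide (x); its top is 130 mm above the desk, this point 108 mm; pinch it from above and push or pull along the slide
- slide_load_end (a point): top middle of the loading stop block at the right-hand end (-y) of the slide, 32 mm above the desk; axes as the tray's. The slide's bed plate is 100 mm wide, 10 mm high
- slide_send_end (a point): top middle of the sending stop block at the left-hand end (+y) of the slide
- nut0: plain steel hexagonal coupling nut, 24 mm across flats (28 mm across corners), 24 mm long, 80 g; origin at its centre, z along its length; in the bin at the start (some may be absent)
- nut1: plain steel hexagonal coupling nut, 24 mm across flats (28 mm across corners), 24 mm long, 80 g; origin at its centre, z along its length; in the bin at the start (some may be absent)
- nut2: plain steel hexagonal coupling nut, 24 mm across flats (28 mm across corners), 24 mm long, 80 g; origin at its centre, z along its length; in the bin at the start (some may be absent)
- nut3: plain steel hexagonal coupling nut, 24 mm across flats (28 mm across corners), 24 mm long, 80 g; origin at its centre, z along its length; in the bin at the start (some may be absent)
- stray0: plain steel hexagonal coupling nut, 24 mm across flats (28 mm across corners), 24 mm long, 80 g; origin at its centre, z along its length; standing on the desk in front of the slide at the start (some may be absent)
- stray1: plain steel hexagonal coupling nut, 24 mm across flats (28 mm across corners), 24 mm long, 80 g; origin at its centre, z along its length; standing on the desk in front of the slide at the start (some may be absent)
- stray2: plain steel hexagonal coupling nut, 24 mm across flats (28 mm across corners), 24 mm long, 80 g; origin at its centre, z along its length; standing on the desk in front of the slide at the start (some may be absent)
- stray3: plain steel hexagonal coupling nut, 24 mm across flats (28 mm across corners), 24 mm long, 80 g; origin at its centre, z along its length; standing on the desk in front of the slide at the start (some may be absent)
- partsbox: red plastic parts box, about 104 by 144 by 58 mm high, a bystander; origin at the centre of its underside
- tape: upright-axis roll of tape, 90 mm across, 48 mm high, a bystander; origin at the centre of its underside
- stapler: stapler, 150 by 36 by 43 mm high, a bystander; origin at the centre of its underside
Not all that is in view belongs to the job. There is more than one size of the mat; the one meant has the size given above.

How it is judged:
By the outcome, as a careful person would: the job done as asked, in the order asked, and still so for the second after the job is handed in, with the robot touching nothing.
Of nut0, nut1, nut2, nut3 only 1 to 4 are there at a start; the rules pass over those that are not, and their reading is None.
Of stray0, stray1, stray2, stray3 only 3 to 4 are there at a start; the rules pass over those that are not, and their reading is None.
At some moment in a run one of stray0, stray1, stray2, stray3, bin may be knocked a few centimetres aside while the robot is not near it.
It also fails if it takes over 210 s, if anything falls off the work surface, if the arm or the gripper's body presses on something with over 40 N, if the wrist force passes 120 N, or if a joint passes its speed limit or range.

## Working session

There is one attempt and no reset: what is moved stays moved. The work goes in short steps, Python scripts to look and compute and a tool call to move; the robot and the scene stay as the last step left them, time stands still between calls to the robot, and variables do not carry over. Pictures are saved under pics/ and viewed, at most 14 in all, crops included, and the job is handed in when it is done.

Besides the shell and the picture viewer there is one more tool, called after "Emit:" as name(argument=value, ...), one argument or row to a line, values as JSON. servo_tool: Moves the arm, as the interface text tells. Scaled input: -1 to 1 covers 0.1 m each way for a shift and pi/2 rad each way for a turn. Its arguments: {"type":"object","properties":{"plan":{"type":"array","items":{"type":"array","items":{"type":"number"}}}},"required":["plan"]}

```bash
ls; mkdir -p pics
cat > h.py <<'E'
import numpy as np,cv2
from scipy.spatial.transform import Rotation as R
from bench import robot
def cam(n):
    p=robot.camera_params(n);K=np.array(p["camera_matrix"])
    if n!="wrist":
        Rm=cv2.Rodrigues(np.array(p["rvec"],float))[0];t=np.array(p["tvec"]).ravel()
        return K,Rm,t
    o=robot.get_obs();T=np.eye(4);T[:3,:3]=R.from_euler('xyz',o["ee_rot"]).as_matrix();T[:3,3]=o["tool_pos"]
    W=np.linalg.inv(T@np.array(p["tool_from_camera"]));return K,W[:3,:3],W[:3,3]
def px2w(n,uv,z,c=None):
    K,Rm,t=c or cam(n);d=Rm.T@np.linalg.inv(K)@np.array([uv[0],uv[1],1.]);o=-Rm.T@t
    return o+d*(z-o[2])/d[2]
def w2px(n,P,c=None):
    K,Rm,t=c or cam(n);q=K@(Rm@np.array(P)+t);return q[:2]/q[2]
def shot(n,f=None):
    c=cam(n);im=robot.snapshot(n)
    if f: cv2.imwrite("pics/"+f,np.ascontiguousarray(im[:,:,::-1]))
    return im,c
def st():
    o=robot.get_obs();print({k:np.round(o[k],4).tolist() for k in("time","tool_pos","ee_rot","joint_positions","wrist_force","width","finger_force")});return o
E
python3 - <<'E'
from h import *
st()
for n in("scene","side"):
    im,c=shot(n,n+"0.png")
    print(n,-c[1].T@c[2])
    for t in("bin","bin_handle","mat","carriage","tray_handle","slide_load_end","slide_send_end","stray0","partsbox","tape","stapler"):
        print(n,t,[(np.round(d["extent"]).tolist(),round(d["conf"],2)) for d in robot.find_in(t,n)][:7])
E
```

```text
pics
{'time': 0.0, 'tool_pos': [0.2468, -0.4909, 0.2213], 'ee_rot': [-3.1394, -0.0002, 0.4658], 'joint_positions': [-1.2081, 0.088, 1.3723, -0.0, 1.6836, -0.1031], 'wrist_force': [-0.123, -0.5422, 0.257], 'width': 0.0939, 'finger_force': 0.0}
scene [1.18427366 0.37461849 1.40873767]
scene bin [([249.0, 171.0, 41.0, 41.0], 0.59)]
scene bin_handle [([249.0, 170.0, 41.0, 40.0], 0.58), ([208.0, 204.0, 54.0, 48.0], 0.55)]
scene mat [([252.0, 178.0, 57.0, 48.0], 0.89), ([203.0, 127.0, 36.0, 27.0], 0.84)]
scene carriage [([334.0, 252.0, 67.0, 67.0], 0.86)]
scene tray_handle [([337.0, 250.0, 71.0, 66.0], 0.67), ([208.0, 202.0, 55.0, 48.0], 0.65)]
scene slide_load_end [([338.0, 258.0, 140.0, 88.0], 0.77)]
scene slide_send_end [([335.0, 260.0, 138.0, 93.0], 0.97)]
scene stray0 [([251.0, 172.0, 41.0, 41.0], 0.61), ([337.0, 202.0, 8.0, 12.0], 0.43), ([397.0, 235.0, 8.0, 7.0], 0.41)]
scene partsbox [([208.0, 202.0, 56.0, 48.0], 0.89)]
scene tape [([454.0, 251.0, 32.0, 30.0], 0.69)]
scene stapler [([475.0, 311.0, 46.0, 50.0], 0.72)]
side [ 0.09903423 -0.91441456  0.96713264]
side bin [([366.0, 278.0, 55.0, 51.0], 0.8)]
side bin_handle [([369.0, 277.0, 52.0, 52.0], 0.87)]
side mat [([364.0, 284.0, 80.0, 64.0], 0.9), ([282.0, 316.0, 62.0, 49.0], 0.82), ([388.0, 379.0, 74.0, 41.0], 0.81)]
side carriage [([351.0, 168.0, 50.0, 55.0], 0.65)]
side tray_handle [([349.0, 170.0, 45.0, 54.0], 0.67)]
side slide_load_end [([344.0, 187.0, 81.0, 88.0], 0.68)]
side slide_send_end [([347.0, 185.0, 81.0, 87.0], 0.98)]
side stray0 []
side partsbox [([431.0, 270.0, 58.0, 57.0], 0.65)]
side tape []
side stapler [([284.0, 124.0, 9.0, 20.0], 0.49)]
```

Run:
```python
import cv2
a=cv2.imread("pics/scene0.png")[100:360,160:520];cv2.imwrite("pics/a.png",cv2.resize(a,None,fx=2.2,fy=2.2,interpolation=2))
a=cv2.imread("pics/side0.png")[90:400,220:500];cv2.imwrite("pics/b.png",cv2.resize(a,None,fx=1.9,fy=1.9,interpolation=2))
```

```text
(no output)
```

View pics/a.png

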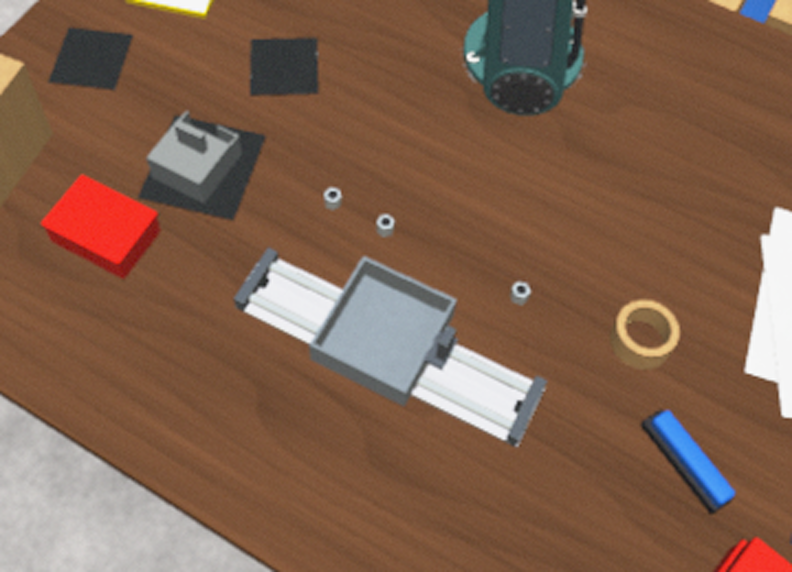

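View pics/b.png

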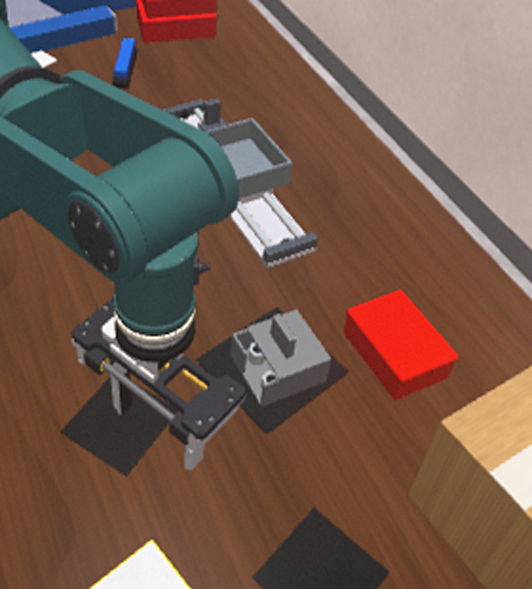

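The scene shows three strays at about (311,190), (335,202) and (397,233), and the tray mid-slide at (334,250). Possible confusions:
- **Bin:** the grey hooded bin at (249,171), not the red box at (208,204) or the grey tray at (334,250).
- **Mat:** the one under the bin at (252,178), not the small mats at (203,127) and (289,130).

The wrist camera can check the bin close up.

Run:
```python
from h import *
c=cam("scene");g=lambda x,y:(160+x/2.2,100+y/2.2)
for n,p,z in [("roofmid-handle",(192,140),.09),("binplateL",(177,115),.104),("binplateR",(205,133),.104),("matTR",(265,133),.004),("matBR",(235,218),.004),("matBL",(141,196),.004),
 ("loadA",(270,252),.032),("loadB",(240,300),.032),("sendA",(542,380),.032),("sendB",(515,440),.032),("trayT",(365,260),.08),("trayR",(455,298),.08),("trayB",(406,392),.08),("trayL",(312,347),.08),("trayH",(446,336),.13),
 ("s0",(333,192),.024),("s1",(386,218),.024),("s2",(521,287),.024),("tape",(647,327),.048),("box",(100,220),.058)]:
    print(n,np.round(px2w("scene",g(*p),z,c),3)[:2])
p=robot.camera_params("wrist");print(np.round(p["tool_from_camera"],3),p["camera_matrix"])
```

```text
roofmid-handle [ 0.503 -0.331]
binplateL [ 0.484 -0.371]
binplateR [ 0.489 -0.314]
matTR [ 0.383 -0.283]
matBR [ 0.545 -0.23 ]
matBL [ 0.59  -0.381]
loadA [ 0.579 -0.139]
loadB [ 0.669 -0.131]
sendA [0.55  0.303]
sendB [0.648 0.31 ]
trayT [0.539 0.003]
trayR [0.524 0.144]
trayB [0.684 0.156]
trayL [0.695 0.013]
trayH [0.606 0.17 ]
s0 [ 0.433 -0.119]
s1 [ 0.431 -0.023]
s2 [0.428 0.21 ]
tape [0.404 0.396]
box [ 0.679 -0.377]
[[-0.001 -0.973 -0.232  0.066]
 [ 1.    -0.001  0.001  0.   ]
 [-0.001 -0.232  0.973 -0.162]
 [ 0.     0.     0.     1.   ]] [[316.93607655   0.         320.05299826]
 [  0.         316.93607655 200.38232799]
 [  0.           0.           1.        ]]
```

Emit:
servo_tool(
  plan=[
    [0.85,-0.58,-0.8,0,0,0.26,94],
    [0.85,-0.58,-0.8,0,0,0.26,94],
    [0.85,-0.58,-0.8,0,0,0.26,94],
    [0.85,-0.58,-0.8,0,0,0.26,94],
    [0.85,-0.58,-0.8,0,0,0.26,94],
  ],
)

```text
time: 1.62
tool_pos: [0.2984, -0.4007, 0.3061]
ee_rot: [3.136, -0.003, 0.06]
wrist_force: [-0.8, 0.2, -0.7]
width: 0.094
finger_force: 0.0
```

Emit:
servo_tool(
  plan=[
    [1,-1,0,0,0,0,94],
    [1,-1,0,0,0,0,94],
    [1,-1,0,0,0,0,94],
    [1,-1,0,0,0,0,94],
    [1,-1,0,0,0,0,94],
    [1,-1,0,0,0,0,94],
  ],
)

```text
time: 2.12
tool_pos: [0.3909, -0.2959, 0.3011]
ee_rot: [-3.141, 0.002, 0.059]
wrist_force: [-0.1, -1.0, -0.4]
width: 0.0942
finger_force: 0.0
```

Run:
```python
from h import *
st()
im,c=shot("wrist","w1.png")
import pickle;pickle.dump(c,open("w1.pkl","wb"))
for t in("bin","bin_handle","mat","stray0","nut0"):
    print(t,[(np.round(d["extent"]).tolist(),round(d["conf"],2)) for d in robot.find_in(t,"wrist")][:7])
```

```text
{'time': 2.1167, 'tool_pos': [0.3909, -0.2959, 0.3011], 'ee_rot': [-3.1407, 0.0022, 0.0593], 'joint_positions': [-0.763, -0.0468, 1.3528, -0.0011, 1.8378, 0.7482], 'wrist_force': [-0.1403, -1.0411, -0.3981], 'width': 0.0942, 'finger_force': 0.0}
bin [([364.0, 96.0, 88.0, 100.0], 0.94), ([109.0, 25.0, 215.0, 50.0], 0.19)]
bin_handle [([362.0, 96.0, 90.0, 97.0], 0.62)]
mat [([352.0, 100.0, 136.0, 153.0], 0.89), ([546.0, 172.0, 94.0, 101.0], 0.77), ([343.0, 254.0, 104.0, 80.0], 0.74)]
stray0 [([193.0, 132.0, 27.0, 20.0], 0.56), ([122.0, 128.0, 29.0, 23.0], 0.55), ([362.0, 94.0, 87.0, 95.0], 0.26)]
nut0 [([379.0, 126.0, 17.0, 7.0], 0.61)]
```

View pics/w1.png

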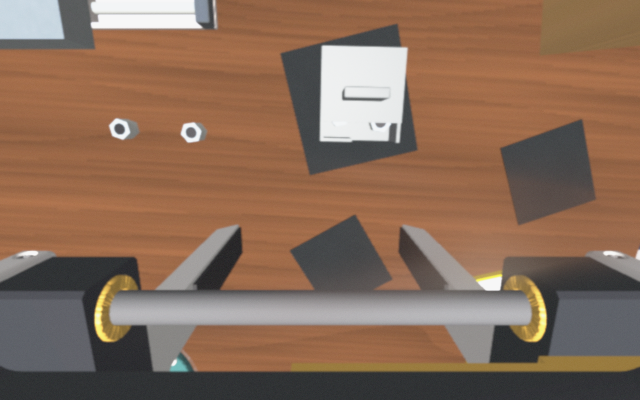

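The wrist picture shows the bin at (364,96) on the large mat, with its front towards the robot (image down) and its handle plate at (367,93). A nut glints in its strip at (380,126), and two strays are at (122,128) and (193,132). The bin is confirmed.

Run:
```python
from h import *
import pickle
c=pickle.load(open("w1.pkl","rb"))
for n,p,z in [("hTL",(344,88),.104),("hTR",(390,88),.104),("roofTL",(321,46),.06),("roofTR",(407,47),.06),("frontBL",(320,141),.06),("s0",(192,132),.024),("s1",(120,129),.024),
 ("matTL",(282,53),.004),("matTR",(397,25),.004),("matBR",(417,150),.004),("matBL",(311,174),.004)]:
    print(n,np.round(px2w("wrist",p,z,c),4)[:2])
im=cv2.imread("pics/w1.png");a=im[30:160,270:430];cv2.imwrite("pics/w1c.png",cv2.resize(a,None,fx=4,fy=4,interpolation=2))
```

```text
hTL [ 0.4966 -0.3158]
hTR [ 0.4995 -0.365 ]
roofTL [ 0.5463 -0.2883]
roofTR [ 0.5511 -0.3888]
frontBL [ 0.4371 -0.2935]
s0 [ 0.4371 -0.12  ]
s1 [ 0.4354 -0.0231]
matTL [ 0.547  -0.2361]
matTR [ 0.5899 -0.3859]
matBR [ 0.4297 -0.4332]
matBL [ 0.3862 -0.2833]
```

View pics/w1c.png

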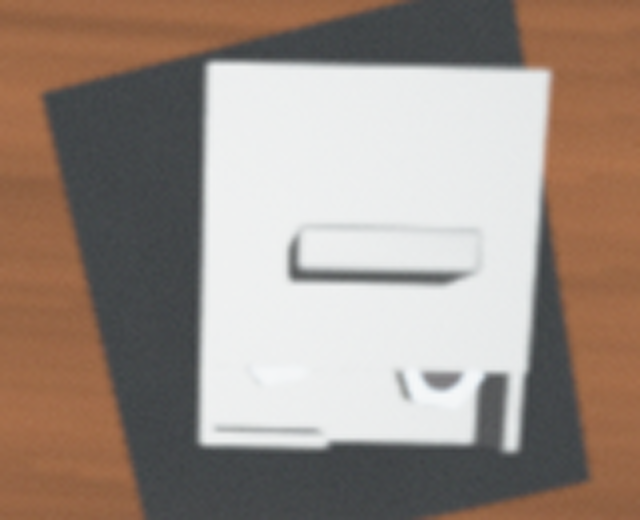

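Emit:
servo_tool(
  plan=[
    [0.65,-1,0.2,0,0,0,94],
    [0.65,-1,0.2,0,0,0,94],
    [0.65,-1,0.2,0,0,0,94],
    [0.65,-1,0.2,0,0,0,94],
    [0.65,-1,0.2,0,0,0,94],
  ],
)

```text
time: 2.83
tool_pos: [0.4503, -0.1915, 0.2821]
ee_rot: [-3.142, 0.001, 0.06]
wrist_force: [-0.3, -1.3, -0.1]
width: 0.0941
finger_force: 0.0
```

Emit:
servo_tool(
  plan=[
    [0.65,-1,0.2,0,0,0,94],
    [0.65,-1,0.2,0,0,0,94],
    [0.65,-1,0.2,0,0,0,94],
    [0.65,-1,0.2,0,0,0,94],
    [0.65,-1,0.2,0,0,0,94],
  ],
)

```text
time: 3.25
tool_pos: [0.5094, -0.0892, 0.2621]
ee_rot: [3.141, 0.001, 0.058]
wrist_force: [-0.2, -0.5, -0.1]
width: 0.0937
finger_force: 0.0
```

Emit:
servo_tool(
  plan=[
    [0,-1,0,0,0,0,94],
    [0,-1,0,0,0,0,94],
    [0,-1,0,0,0,0,94],
    [0,-1,0,0,0,0,94],
    [0,-1,0,0,0,0,94],
  ],
)

```text
time: 3.67
tool_pos: [0.5036, 0.0093, 0.2633]
ee_rot: [3.14, -0.001, 0.056]
wrist_force: [-0.1, -0.7, -0.3]
width: 0.0942
finger_force: 0.0
```

Run:
```python
from h import *
st()
im,c=shot("wrist","w2.png")
import pickle;pickle.dump(c,open("w2.pkl","wb"))
for t in("stray0","tray_handle"):
    print(t,[(np.round(d["extent"]).tolist(),round(d["conf"],2)) for d in robot.find_in(t,"wrist")][:7])
```

```text
{'time': 3.6667, 'tool_pos': [0.5036, 0.0093, 0.2633], 'ee_rot': [3.1398, -0.0013, 0.056], 'joint_positions': [-0.0931, -0.0218, 1.4028, -0.0016, 1.7591, 1.4214], 'wrist_force': [-0.1275, -0.707, -0.326], 'width': 0.0942, 'finger_force': 0.0}
stray0 [([339.0, 228.0, 20.0, 26.0], 0.57), ([171.0, 221.0, 28.0, 23.0], 0.56), ([408.0, 223.0, 14.0, 12.0], 0.45)]
tray_handle [([234.0, 82.0, 201.0, 163.0], 0.67)]
```

View pics/w2.png

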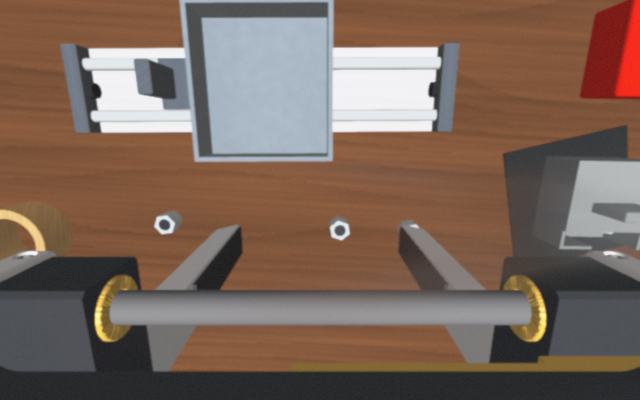

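The picture shows the three strays at (166,223), (340,230) and (408,224). The tray handle top is at about (143,78), and both slide stops are visible at (77,90) and (446,88).

Run:
```python
from h import *
import pickle
c=pickle.load(open("w2.pkl","rb"))
for n,p,z in [("hTop",(143,78),.13),("trayBL",(196,160),.08),("trayBR",(332,160),.08),("s1",(340,231),.024),("s2",(164,225),.024),("loadT",(457,45),.032),("loadB",(452,130),.032),("sendT",(63,45),.032),("sendB",(78,131),.032)]:
    print(n,np.round(px2w("wrist",p,z,c),4)[:2])
im=cv2.imread("pics/w2.png");a=im[30:140,50:240];cv2.imwrite("pics/w2c.png",cv2.resize(a,None,fx=4,fy=4,interpolation=2))
```

```text
hTop [0.6013 0.1692]
trayBL [0.5257 0.1444]
trayBR [ 0.5338 -0.0029]
s1 [ 0.4346 -0.0221]
s2 [0.4303 0.2109]
loadT [ 0.6676 -0.1394]
loadB [ 0.573 -0.148]
sendT [0.6425 0.3093]
sendB [0.5469 0.3038]
```

View pics/w2c.png

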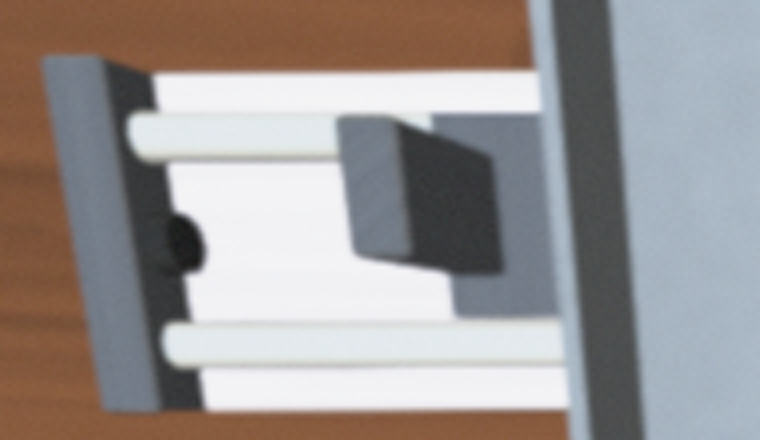

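Emit:
servo_tool(
  plan=[
    [0.53,-0.77,0,0,0,0,94],
    [0.53,-0.77,0,0,0,0,94],
    [0.53,-0.77,0,0,0,0,94],
    [0.53,-0.77,0,0,0,0,94],
  ],
)

```text
time: 4.15
tool_pos: [0.553, 0.0914, 0.2614]
ee_rot: [3.141, 0.002, 0.059]
wrist_force: [-0.4, -0.7, 0.3]
width: 0.094
finger_force: 0.0
```

Emit:
servo_tool(
  plan=[
    [0.54,-0.77,0.57,0,0,0,94],
    [0.54,-0.77,0.57,0,0,0,94],
    [0.54,-0.77,0.57,0,0,0,94],
    [0.54,-0.77,0.57,0,0,0,94],
    [0.54,-0.77,0.57,0,0,0,94],
    [0.54,-0.77,0.57,0,0,0,94],
  ],
)

```text
time: 4.65
tool_pos: [0.6017, 0.1689, 0.2064]
ee_rot: [3.14, -0.001, 0.056]
wrist_force: [-0.4, -0.6, -0.4]
width: 0.0936
finger_force: 0.0
```

```bash
cat >> h.py <<'E'
def to(P,rpy=None):
    o=robot.get_obs();M=R.from_euler('xyz',o["ee_rot"]);d=M.inv().apply(np.array(P)-o["tool_pos"])*10
    r=(M.inv()*R.from_euler('xyz',rpy)).as_rotvec()/(np.pi/2) if rpy is not None else np.zeros(3)
    print("t",round(o["time"],2),"move",np.round(d,3),np.round(r,3))
E
python3 - <<'E'
from h import *
st();to((.602,.169,.106),(np.pi,0,.0565))
E
```

```text
{'time': 4.65, 'tool_pos': [0.6017, 0.1689, 0.2064], 'ee_rot': [3.1404, -0.0007, 0.0555], 'joint_positions': [0.1837, 0.2579, 1.2059, -0.0013, 1.6773, 1.6989], 'wrist_force': [-0.3792, -0.5606, -0.3654], 'width': 0.0936, 'finger_force': 0.0}
t 4.65 move [ 0.003 -0.002  1.004] [ 0.001 -0.    -0.001]
```

Emit:
servo_tool(
  plan=[
    [0,0,0.33,0,0,0,94],
    [0,0,0.67,0,0,0,94],
    [0,0,1,0,0,0,94],
    [0,0,1,0,0,0,94],
    [0,0,1,0,0,0,0],
    [0,0,1,0,0,0,0],
    [0,0,1,0,0,0,0],
    [0,0,1,0,0,0,0],
    [0,0,1,0,0,0,0],
    [0,0,1,0,0,0,0],
    [0,0,1,0,0,0,0],
    [0,0,1,0,0,0,0],
  ],
)

```text
time: 5.65
tool_pos: [0.6017, 0.1711, 0.1057]
ee_rot: [3.142, -0.0, 0.058]
wrist_force: [-0.1, -0.4, -0.0]
width: 0.0437
finger_force: 0.0
```

Emit:
servo_tool(
  plan=[
    [0,0.1,0,0,0,0,0],
    [0,0.2,0,0,0,0,0],
    [0,0.3,0,0,0,0,0],
    [0,0.4,0,0,0,0,0],
    [0,0.5,0,0,0,0,0],
    [0,0.6,0,0,0,0,0],
    [0,0.7,0,0,0,0,0],
    [0,0.78,0,0,0,0,0],
    [0,0.82,0,0,0,0,0],
    [0,0.86,0,0,0,0,0],
    [0,0.88,0,0,0,0,0],
    [0,0.88,0,0,0,0,0],
  ],
)

```text
time: 6.65
tool_pos: [0.6067, 0.0822, 0.1054]
ee_rot: [3.14, 0.0, 0.057]
wrist_force: [-0.1, -1.7, -0.8]
width: 0.0139
finger_force: 30.0
```

Emit:
servo_tool(
  plan=[
    [0,0.02,0,0,0,0,0],
    [0,0.04,0,0,0,0,0],
    [0,0.06,0,0,0,0,0],
    [0,0.08,0,0,0,0,0],
    [0,0.1,0,0,0,0,0],
    [0,0.1,0,0,0,0,0],
  ],
)

```text
time: 7.15
tool_pos: [0.6073, 0.0727, 0.1054]
ee_rot: [3.141, 0.0, 0.057]
wrist_force: [0.9, 0.4, -0.9]
width: 0.0138
finger_force: 30.0
```

Emit:
servo_tool(
  plan=[
    [0,0.02,0,0,0,0,0],
    [0,0.04,0,0,0,0,0],
    [0,0.06,0,0,0,0,0],
    [0,0.08,0,0,0,0,0],
    [0,0.08,0,0,0,0,0],
  ],
)

```text
time: 7.57
tool_pos: [0.6077, 0.0645, 0.1054]
ee_rot: [3.141, -0.0, 0.057]
wrist_force: [1.3, -0.2, -1.5]
width: 0.0138
finger_force: 30.0
```

Emit:
servo_tool(
  plan=[
    [0,0.02,0,0,0,0,0],
    [0,0.04,0,0,0,0,0],
    [0,0.06,0,0,0,0,0],
    [0,0.06,0,0,0,0,0],
  ],
)

```text
time: 7.9
tool_pos: [0.6081, 0.0586, 0.1054]
ee_rot: [3.141, -0.0, 0.057]
wrist_force: [1.1, 1.2, -2.3]
width: 0.0139
finger_force: 30.0
```

Emit:
servo_tool(
  plan=[
    [0,0.02,0,0,0,0,0],
    [0,0.04,0,0,0,0,0],
    [0,0.06,0,0,0,0,0],
    [0,0.08,0,0,0,0,0],
    [0,0.08,0,0,0,0,0],
  ],
)

```text
time: 8.32
tool_pos: [0.6082, 0.0578, 0.1054]
ee_rot: [-3.13, -0.001, 0.061]
wrist_force: [1.7, 17.3, -1.9]
width: 0.0136
finger_force: 30.1
```

Run:
```python
from h import *
st()
c=cam("scene");im,c=shot("scene","s3.png");cv2.imwrite("pics/s3c.png",cv2.resize(cv2.imread("pics/s3.png")[190:310,250:430],None,fx=4,fy=4,interpolation=2))
```

```text
{'time': 8.3167, 'tool_pos': [0.6082, 0.0578, 0.1054], 'ee_rot': [-3.1299, -0.0006, 0.0606], 'joint_positions': [-0.0044, 0.2696, 1.3936, 0.0118, 1.4786, 1.5047], 'wrist_force': [1.722, 17.3039, -1.8663], 'width': 0.0136, 'finger_force': 30.0755}
```

View pics/s3c.png

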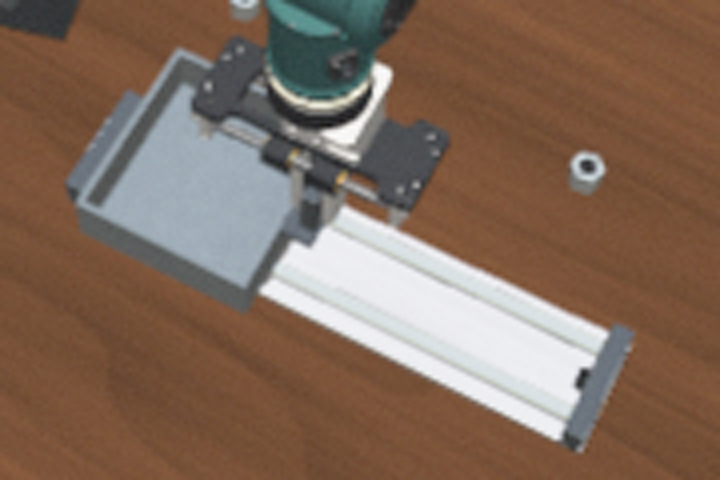

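The tray is against the loading stop: the wrist reads 17 N and the picture shows the tray at the load block. I'll relax, release, rise and travel to the bin.

Emit:
servo_tool(
  plan=[
    [0,-0.07,0,0,0,0,0],
    [0,-0.07,0,0,0,0,0],
    [0,-0.07,0,0,0,0,60],
    [0,-0.07,0,0,0,0,60],
    [0,-0.07,0,0,0,0,60],
    [0,-0.07,0,0,0,0,60],
    [0,-0.07,0,0,0,0,60],
    [0,-0.07,0,0,0,0,60],
    [0,-0.07,-0.3,0,0,0,60],
    [0,-0.07,-0.6,0,0,0,60],
    [0,-0.07,-1,0,0,0,60],
    [0,-0.07,-1,0,0,0,60],
  ],
)

```text
time: 9.37
tool_pos: [0.6117, 0.058, 0.2154]
ee_rot: [3.14, -0.016, 0.057]
wrist_force: [0.6, 0.9, 1.3]
width: 0.0598
finger_force: 0.0
```

Emit:
servo_tool(
  plan=[
    [-0.35,1,0,0,0,0,60],
    [-0.35,1,0,0,0,0,60],
    [-0.35,1,0,0,0,0,60],
    [-0.35,1,0,0,0,0,60],
  ],
)

```text
time: 9.7
tool_pos: [0.5779, -0.048, 0.2058]
ee_rot: [3.139, -0.0, 0.052]
wrist_force: [-0.5, 0.2, 0.2]
width: 0.0599
finger_force: 0.0
```

Emit:
servo_tool(
  plan=[
    [-0.35,1,-0.1,0,0,0,60],
    [-0.35,1,-0.1,0,0,0,60],
    [-0.35,1,-0.1,0,0,0,60],
    [-0.35,1,-0.1,0,0,0,60],
  ],
)

```text
time: 10.03
tool_pos: [0.549, -0.1493, 0.2162]
ee_rot: [3.139, -0.001, 0.052]
wrist_force: [0.2, 0.1, 0.4]
width: 0.0602
finger_force: 0.0
```

Emit:
servo_tool(
  plan=[
    [-0.35,1,-0.1,0,0,0,60],
    [-0.35,1,-0.1,0,0,0,60],
    [-0.35,1,-0.1,0,0,0,60],
    [-0.35,1,-0.1,0,0,0,60],
  ],
)

```text
time: 10.37
tool_pos: [0.52, -0.2504, 0.2258]
ee_rot: [3.14, -0.0, 0.053]
wrist_force: [-0.0, 0.0, -0.3]
width: 0.06
finger_force: 0.0
```

Emit:
servo_tool(
  plan=[
    [-0.35,0.9,0,0,0,-0.6,60],
    [-0.35,0.9,0,0,0,-1,60],
    [-0.35,0.9,0,0,0,-1,60],
    [-0.35,0.9,0,0,0,-1,60],
    [-0.35,0.9,0,0,0,-1,60],
    [-0.35,0.9,0,0,0,-1,60],
    [-0.35,0.9,0,0,0,-1,60],
    [-0.35,0.9,0,0,0,-1,60],
    [-0.35,0.9,0,0,0,-1,60],
    [-0.35,0.9,0,0,0,-1,60],
    [-0.35,0.9,0,0,0,-1,60],
    [-0.35,0.9,0,0,0,-1,60],
  ],
)

```text
time: 11.37
tool_pos: [0.4921, -0.3371, 0.2252]
ee_rot: [3.141, -0.001, 1.552]
wrist_force: [0.6, 0.0, -0.4]
width: 0.06
finger_force: 0.0
```

Run:
```python
from h import *
st();to((.492,-.340,.25),(np.pi,0,.0565+np.pi/2))
# FK fit
from scipy.optimize import least_squares
D=[([.088,1.3723,1.6836],.5495,.2213),([-.0468,1.3528,1.8378],.4903,.3011),([-.0218,1.4028,1.7591],.5037,.2633),([.2579,1.2059,1.6773],.625,.2064),([.2696,1.3936,1.4786],.611,.1054)]
f=lambda p:[v for q,r,z in D for v in (p[0]*np.sin(q[0])+p[1]*np.sin(q[0]+q[1])+p[3]-r,p[0]*np.cos(q[0])+p[1]*np.cos(q[0]+q[1])+p[2]-z)]
s=least_squares(f,[.4,.4,.1,0]);print(s.x,s.cost)
l=[]
for i in range(15):
    robot.snapshot("side");o=robot.get_obs();l.append(np.r_[o["wrist_force"],o["joint_torque"]])
l=np.array(l);print(l.mean(0).round(3),l.std(0).round(3))
```

```text
{'time': 11.3667, 'tool_pos': [0.4921, -0.3371, 0.2252], 'ee_rot': [3.141, -0.0013, 1.5523], 'joint_positions': [-0.6965, 0.1909, 1.249, 0.0014, 1.7021, -0.6778], 'wrist_force': [0.6031, 0.0146, -0.3961], 'width': 0.06, 'finger_force': 0.0}
t 11.37 move [-0.028  0.    -0.248] [ 0.    -0.001 -0.048]
[ 0.3722879   0.51485291 -0.20647339  0.00788188] 0.00010293506472325317
[-2.9000e-02 -5.2000e-02 -9.9000e-02  2.5000e-02 -3.8409e+01 -3.0266e+01
  5.2000e-02  5.9000e-02 -7.9000e-02] [0.633 0.402 0.368 0.105 0.008 0.018 0.009 0.005 0.192]
```

Emit:
servo_tool(
  plan=[
    [0,0,-0.5,-0.3,0,0,60],
    [0,0,-0.5,-0.3,0,0,60],
    [0,0,-0.5,-0.3,0,0,60],
    [0,0,-0.5,-0.3,0,0,60],
    [0,0,-0.5,-0.3,0,0,60],
    [0,0,-0.5,-0.3,0,0,60],
    [0,0,-0.5,-0.3,0,0,60],
    [0,0,-0.5,-0.3,0,0,60],
  ],
)

```text
time: 12.78
tool_pos: [0.4918, -0.3395, 0.2765]
ee_rot: [2.67, 0.001, 1.545]
wrist_force: [-0.2, -0.0, 0.3]
width: 0.0602
finger_force: 0.0
```

Run:
```python
from h import *
st()
```

```text
{'time': 12.7833, 'tool_pos': [0.4918, -0.3395, 0.2765], 'ee_rot': [2.6702, 0.0012, 1.545], 'joint_positions': [-0.8967, -0.0775, 1.5015, 0.3588, 1.4103, -0.8737], 'wrist_force': [-0.1979, -0.0448, 0.255], 'width': 0.0602, 'finger_force': 0.0}
```

Emit:
servo_tool(
  plan=[
    [0,0,0,0,0.3,0,60],
    [0,0,0,0,0.3,0,60],
    [0,0,0,0,0.3,0,60],
    [0,0,0,0,0.3,0,60],
    [0,0,0,0,0.3,0,60],
    [0,0,0,0,0.3,0,60],
    [0,0,0,0,0.3,0,60],
    [0,0,0,0,0.3,0,60],
  ],
)

```text
time: 13.45
tool_pos: [0.4913, -0.3383, 0.277]
ee_rot: [2.621, -0.413, 1.773]
wrist_force: [-0.2, -0.1, -0.1]
width: 0.0597
finger_force: 0.0
```

Run:
```python
from h import *
st()
```

```text
{'time': 13.45, 'tool_pos': [0.4913, -0.3383, 0.277], 'ee_rot': [2.6215, -0.4129, 1.773], 'joint_positions': [-1.0376, 0.2011, 1.2698, 0.6456, 1.8196, -1.0122], 'wrist_force': [-0.1853, -0.1334, -0.0791], 'width': 0.0597, 'finger_force': 0.0}
```

```bash
cat > kin.py <<'E'
import numpy as np
from scipy.spatial.transform import Rotation as R
from scipy.optimize import least_squares
D=[([-.763,-.0468,1.3528,-.0011,1.8378,.7482],[.3909,-.2959,.3011],[-3.1407,.0022,.0593]),
([.1837,.2579,1.2059,-.0013,1.6773,1.6989],[.6017,.1689,.2064],[3.1404,-.0007,.0555]),
([-.6965,.1909,1.249,.0014,1.7021,-.6778],[.4921,-.3371,.2252],[3.141,-.0013,1.5523]),
([-.8967,-.0775,1.5015,.3588,1.4103,-.8737],[.4918,-.3395,.2765],[2.6702,.0012,1.545]),
([-1.0376,.2011,1.2698,.6456,1.8196,-1.0122],[.4913,-.3383,.277],[2.6215,-.4129,1.773]),
([-1.2081,.088,1.3723,0,1.6836,-.1031],[.2468,-.4909,.2213],[-3.1394,-.0002,.4658])]
E6=lambda s,a:R.from_euler(s,a)
def fk(q,p,s4=1):
    a,b,h,c,e,f,th=p
    A=E6('z',q[0]);B=A*E6('y',q[1]);C=B*E6('y',q[2]);W=C*E6('z',s4*q[3])*E6('y',q[4]);T=W*E6('z',q[5]+th)
    P=A.apply([e,0,h])+B.apply([0,0,a])+C.apply([f,0,b])+W.apply([0,0,c]);return P,T
def res(p,s4):
    o=[]
    for q,x,r in D:
        P,T=fk(q,p,s4);o+=list((P-x)*10)+list((T.inv()*E6('xyz',r)).as_rotvec())
    return o
best=min((least_squares(res,[.37,.5,.2,.4,0,0,th],args=(s,)) for s in(1,-1) for th in(np.pi/2,-np.pi/2)),key=lambda s:s.cost)
best.s4=[s for s in(1,-1) if abs(np.sum(np.square(res(best.x,s)))/2-best.cost)<1e-9][0]
LO=np.array([-3.1,-.76,.27,-1.08,.17,-2.57]);HI=np.array([3.1,2.03,2.55,4.22,2.65,2.57])
def ik(P,T,q0):
    f=lambda q:np.r_[(fk(q,best.x,best.s4)[0]-P)*5,(fk(q,best.x,best.s4)[1].inv()*T).as_rotvec()]
    s=least_squares(f,np.clip(q0,LO+.02,HI-.02),bounds=(LO,HI));return s.x,s.cost
E
python3 - <<'E'
from kin import *
print(best.x,best.cost,best.s4);print(np.round(res(best.x,best.s4),3).reshape(-1,6))
tc=np.array([.6135,-.036])
down=E6('xyz',[np.pi,0,0])
for phi in range(-180,181,30):   # bin heading
  for tip in(85,):
    for spin in(0,45,60):
      # bin orientation: Rz(phi) Ry(-tip) Rz(spin)
      for sg in ((1,-1) if spin else (1,)):
       Bn=E6('z',np.radians(phi))*E6('y',-np.radians(tip))*E6('z',sg*np.radians(spin))
       off=Bn.apply([-55,-18,-52])/1000; low=Bn.apply([[x,y,0] for x in(-.055,.055) for y in(-.05,.05)])[:,2].min()
       openlow=Bn.apply([0,-1,0])[2]<=.01
       if not openlow: continue
       z=.09-low; P=np.r_[tc-off[:2],z]
       out=[]
       T=Bn*E6('xyz',[np.pi,0,np.pi/2])
       for j4 in(0,1.5,3):
         for q0 in([0,.2,1.4,j4,1.5,-.6],[0,.2,1.4,j4,1.5,1.5]):
           q,cst=ik(P,T,q0)
           if cst<1e-5: out.append(np.round(q,2).tolist())
       print(phi,spin*sg,np.round(P,3),out[:2])
E
```

```text
[ 0.55387447  0.50622741  0.26011474  0.43052701 -0.03624798  0.2222226
  1.57078006] 0.7068323365605419 1
[[-0.417 -0.387 -0.002 -0.     0.     0.   ]
 [ 0.201 -0.539 -0.081  0.     0.    -0.   ]
 [-0.318 -0.471 -0.06  -0.    -0.    -0.   ]
 [-0.129 -0.208  0.065 -0.    -0.     0.   ]
 [-0.067  0.112  0.13   0.    -0.    -0.   ]
 [-0.555 -0.131 -0.05  -0.    -0.     0.   ]]
-180 0 [ 0.661 -0.054  0.145] []
-180 -45 [ 0.661 -0.01   0.164] []
-180 -60 [0.662 0.003 0.161] []
-150 0 [ 0.663 -0.028  0.145] []
-150 -45 [0.641 0.01  0.164] []
-150 -60 [0.636 0.021 0.161] []
-120 0 [ 0.653 -0.004  0.145] []
-120 -45 [0.614 0.018 0.164] []
-120 -60 [0.604 0.025 0.161] []
-90 0 [0.632 0.011 0.145] []
-90 -45 [0.587 0.011 0.164] []
-90 -60 [0.575 0.012 0.161] []
-60 0 [0.606 0.014 0.145] []
-60 -45 [ 0.567 -0.008  0.164] []
-60 -60 [ 0.556 -0.014  0.161] []
-30 0 [0.582 0.003 0.145] []
-30 -45 [ 0.559 -0.035  0.164] []
-30 -60 [ 0.553 -0.045  0.161] []
0 0 [ 0.566 -0.018  0.145] []
0 -45 [ 0.566 -0.062  0.164] [[-0.43, 0.49, 2.37, 2.69, 1.23, -2.23], [-0.43, 0.49, 2.37, 2.69, 1.23, -2.23]]
0 -
[... 840 characters left out ...]
 1.21, 2.16, -1.27], [-0.68, 0.96, 0.95, 1.21, 2.16, -1.27]]
90 -60 [ 0.652 -0.084  0.161] [[-0.67, 0.97, 0.92, 1.23, 2.16, -0.99], [-0.67, 0.97, 0.92, 1.23, 2.16, -0.99]]
120 0 [ 0.621 -0.086  0.145] [[-0.5, 1.19, 0.51, 1.22, 2.56, -1.94], [-0.5, 1.19, 0.51, 1.22, 2.56, -1.94]]
120 -45 [ 0.66  -0.064  0.164] [[-0.46, 1.22, 0.41, 1.33, 2.54, -1.01], [-0.46, 1.22, 0.41, 1.33, 2.54, -1.01]]
120 -60 [ 0.671 -0.058  0.161] [[-0.45, 1.24, 0.37, 1.36, 2.53, -0.72], [-0.45, 1.24, 0.37, 1.36, 2.53, -0.72]]
150 0 [ 0.645 -0.075  0.145] []
150 -45 [ 0.668 -0.037  0.164] []
150 -60 [ 0.674 -0.027  0.161] []
180 0 [ 0.661 -0.054  0.145] []
180 -45 [ 0.661 -0.01   0.164] []
180 -60 [0.662 0.003 0.161] []
```

```bash
python3 - <<'E'
s=open('kin.py').read()
s=s.replace("a,b,h,c,e,f,th=p","a,b,h,c,e,f,th,g,k=p").replace("A.apply([e,0,h])","A.apply([e,g,h])").replace("W.apply([0,0,c])","W.apply([0,k,c])").replace("0,0,th]","0,0,th,.03,.03]")
open('kin.py','w').write(s)
E
cat > search.py <<'E'
from kin import *
print(best.x.round(4),best.cost,best.s4);print(np.round(res(best.x,best.s4),3).reshape(-1,6)[:,:3])
tc=np.array([.6135,-.036])
for phi in range(0,136,15):
    for spin in(0,-30,-60):
       for tip in (75,90):
        Bn=E6('z',np.radians(phi))*E6('y',-np.radians(tip))*E6('z',np.radians(spin))
        off=Bn.apply([-55,-18,-52])/1000; low=Bn.apply([[x,y,z] for x in(-.055,.055) for y in(-.05,.05) for z in(-.08,-.024)])[:,2].min()
        P=np.r_[tc-off[:2],.09-low];T=Bn*E6('xyz',[np.pi,0,np.pi/2]);out=[]
        for j4 in(0,1.5,3):
           q,cst=ik(P,T,[0,.2,1.4,j4,1.5,-.6])
           if cst<1e-5: out.append(np.round(q,2).tolist())
        print(phi,spin,tip,np.round(P,3),out[:1])
E
python3 search.py
```

```text
[ 4.4930e-01  4.9960e-01  1.5290e-01  3.3360e-01  1.0000e-04  1.0120e-01
  1.5708e+00  5.6700e-02 -0.0000e+00] 5.274622427549493e-07 1
[[-0. -0. -0.]
 [-0.  0. -0.]
 [-0. -0.  0.]
 [-0. -0. -0.]
 [ 0.  0.  0.]
 [ 0.  0. -0.]]
0 0 75 [ 0.578 -0.018  0.164] [[-0.29, -0.32, 2.39, 2.24, 0.36, -2.35]]
0 0 90 [ 0.562 -0.018  0.145] []
0 -30 75 [ 0.578 -0.048  0.181] [[-0.4, -0.35, 2.37, 1.95, 0.42, -1.57]]
0 -30 90 [ 0.562 -0.048  0.163] [[-0.45, -0.08, 2.48, 2.56, 0.92, -2.24]]
0 -60 75 [ 0.574 -0.075  0.179] [[-0.5, -0.33, 2.36, 1.87, 0.51, -1.0]]
0 -60 90 [ 0.562 -0.075  0.161] [[-0.56, -0.05, 2.47, 2.45, 0.97, -1.66]]
15 0 75 [ 0.574 -0.028  0.164] [[-0.6, -0.22, 2.33, 1.7, 0.83, -2.06]]
15 0 90 [ 0.559 -0.032  0.145] [[-0.68, 0.06, 2.41, 2.09, 1.2, -2.57]]
15 -30 75 [ 0.582 -0.057  0.181] [[-0.66, -0.21, 2.27, 1.63, 0.88, -1.47]]
15 -30 90 [ 0.566 -0.061  0.163] [[-0.74, 0.05, 2.36, 2.01, 1.2, -1.97]]
15 -60 75 [ 0.586 -0.083  0.179] [[-0.72, -0.16, 2.24, 1.61, 0.94, -0.96]]
15 -60 90 [ 0.573 -0.087  0.161] [[-0.79, 0.09, 2.32, 1.97, 1.23, -1.43]]
30 0 75 [ 0.573 -0.038  0.164] [[-0.7
[... 2552 characters left out ...]
[[-0.55, 1.04, 0.77, 1.32, 2.36, -0.87]]
120 0 75 [ 0.616 -0.076  0.164] [[-0.5, 0.96, 0.73, 0.96, 2.47, -2.14]]
120 0 90 [ 0.624 -0.09   0.145] [[-0.51, 1.13, 0.65, 1.24, 2.57, -1.95]]
120 -30 75 [ 0.642 -0.061  0.181] [[-0.47, 1.0, 0.63, 1.05, 2.48, -1.51]]
120 -30 90 [ 0.65  -0.075  0.163] [[-0.48, 1.16, 0.55, 1.35, 2.56, -1.31]]
120 -60 75 [ 0.666 -0.051  0.179] [[-0.44, 1.06, 0.53, 1.11, 2.48, -0.9]]
120 -60 90 [ 0.673 -0.062  0.161] [[-0.46, 1.21, 0.46, 1.43, 2.55, -0.7]]
135 0 75 [ 0.626 -0.074  0.164] []
135 0 90 [ 0.638 -0.085  0.145] []
135 -30 75 [ 0.647 -0.053  0.181] []
135 -30 90 [ 0.659 -0.064  0.163] []
135 -60 75 [ 0.668 -0.036  0.179] []
135 -60 90 [ 0.678 -0.045  0.161] []
```

Run:
```python
from h import *
to((.492,-.340,.20),(np.pi,0,1.6273))
```

```text
t 13.45 move [-0.326 -0.344  0.608] [ 0.307 -0.28   0.021]
```

Emit:
servo_tool(
  plan=[
    [-0.33,-0.34,0.6,0.307,-0.28,0.021,60],
    [-0.33,-0.34,0.6,0.307,-0.28,0.021,60],
    [-0.33,-0.34,0.6,0.307,-0.28,0.021,60],
    [-0.33,-0.34,0.6,0.307,-0.28,0.021,60],
    [-0.33,-0.34,0.6,0.307,-0.28,0.021,60],
    [-0.33,-0.34,0.6,0.307,-0.28,0.021,60],
    [-0.33,-0.34,0.6,0.307,-0.28,0.021,60],
    [-0.33,-0.34,0.6,0.307,-0.28,0.021,60],
  ],
)

```text
time: 14.12
tool_pos: [0.4921, -0.34, 0.2008]
ee_rot: [3.14, -0.001, 1.629]
wrist_force: [0.4, 0.1, -0.3]
width: 0.0601
finger_force: 0.0
```

Run:
```python
from h import *
st();to((.492,-.340,.086),(np.pi,0,1.6273))
im,c=shot("wrist","w3.png")
print([(np.round(d["extent"]).tolist(),round(d["conf"],2)) for d in robot.find_in("bin","wrist")][:3])
b=R.from_euler('z',.056)
for y in(-.025,.025):print("handle top exp",w2px("wrist",b.apply([0,y,0])+[.492,-.340,.104],c).round())
for x,y in((-55,-50),(-55,50),(55,50),(55,-50)):print("roof exp",w2px("wrist",b.apply([x/1e3,y/1e3,0])+[.492,-.340,.06],c).round())
cv2.imwrite("pics/w3c.png",cv2.resize(cv2.imread("pics/w3.png")[60:330,180:460],None,fx=2,fy=2))
```

```text
{'time': 14.1167, 'tool_pos': [0.4921, -0.34, 0.2008], 'ee_rot': [3.1405, -0.0011, 1.6288], 'joint_positions': [-0.7003, 0.1993, 1.2871, 0.0016, 1.6551, -0.7581], 'wrist_force': [0.4116, 0.1016, -0.2656], 'width': 0.0601, 'finger_force': 0.0}
t 14.12 move [-1.000e-03 -2.000e-03  1.148e+00] [ 0.001 -0.001  0.001]
[([325.0, 194.0, 117.0, 107.0], 0.72), ([461.0, 3.0, 102.0, 5.0], 0.46)]
handle top exp [320. 234.]
handle top exp [320. 176.]
roof exp [266. 243.]
roof exp [262. 143.]
roof exp [379. 143.]
roof exp [374. 243.]
```

View pics/w3c.png

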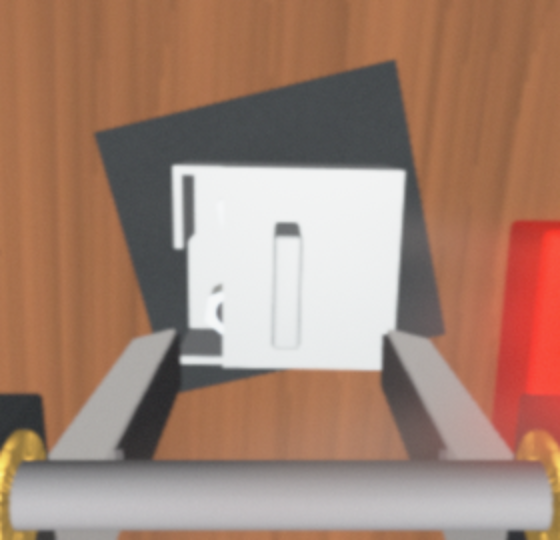

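The crop shows the bin handle plate from (323,178) to (323,234) in the full image. That is within 3 mm of expectation and in line with the jaws, so I can descend and grip.

Emit:
servo_tool(
  plan=[
    [0,0.025,0.4,0,0,0,60],
    [0,0.025,0.8,0,0,0,60],
    [0,0.025,0.8,0,0,0,60],
    [0,0.025,0.8,0,0,0,60],
  ],
)

```text
time: 14.55
tool_pos: [0.4911, -0.3403, 0.1161]
ee_rot: [-3.135, -0.008, 1.624]
wrist_force: [-0.4, 0.4, 0.2]
width: 0.0599
finger_force: 0.0
```

Emit:
servo_tool(
  plan=[
    [0,0,0.15,0,0,0,60],
    [0,0,0.35,0,0,0,40],
    [0,0,0.35,0,0,0,0],
    [0,0,0.35,0,0,0,0],
    [0,0,0.35,0,0,0,0],
    [0,0,0.35,0,0,0,0],
    [0,0,0.35,0,0,0,0],
    [0,0,0.35,0,0,0,0],
    [0,0,0.35,0,0,0,0],
    [0,0,0.35,0,0,0,0],
    [0,0,0.35,0,0,0,0],
    [0,0,0.35,0,0,0,0],
  ],
)

```text
time: 15.55
tool_pos: [0.4945, -0.3412, 0.0851]
ee_rot: [3.141, -0.002, 1.626]
wrist_force: [1.9, 0.6, 3.9]
width: 0.0118
finger_force: 30.0
```

Emit:
servo_tool(
  plan=[
    [0,0,0,0,0,0,0],
    [0,0,-0.2,0,0,0,0],
    [0,0,-0.4,0,0,0,0],
    [0,0,-0.7,0,0,0,0],
    [0,0,-1,0,0,0,0],
    [0,0,-1,0,0,0,0],
    [0,0,-1,0,0,0,0],
  ],
)

```text
time: 16.13
tool_pos: [0.4938, -0.3414, 0.1836]
ee_rot: [-3.14, -0.002, 1.626]
wrist_force: [-0.1, -0.3, -6.8]
width: 0.0118
finger_force: 30.0
```

Emit:
servo_tool(
  plan=[
    [0,0,-0.3,0,0,0,0],
    [0,0,-0.6,0,0,0,0],
    [0,0,-0.8,0,0,0,0],
    [0,0,-0.8,0,0,0,0],
  ],
)

```text
time: 16.47
tool_pos: [0.4945, -0.3421, 0.2655]
ee_rot: [3.141, -0.001, 1.626]
wrist_force: [1.5, -0.7, -4.8]
width: 0.012
finger_force: 30.0
```

```bash
cat >> h.py <<'E'
def heft(n=14):
    l=[]
    for i in range(n):
        robot.snapshot("side");o=robot.get_obs();l.append(np.r_[o["wrist_force"],o["joint_torque"][1:3]])
    l=np.array(l);print("heft",l.mean(0).round(3),l.std(0).round(3))
E
python3 - <<'E'
from h import *
st();heft(8)
for phi in [np.pi/4]:
  T=R.from_euler('z',phi)*R.from_euler('xyz',[np.pi,0,np.pi/2]);to((.640,.016,.26),T.as_euler('xyz'))
E
cat > path.py <<'E'
from kin import *
T0=E6('z',np.pi/4);D=E6('xyz',[np.pi,0,np.pi/2])
A=np.array([.640,.016,.26]);B=np.array([.585,-.07,.185])
q=[-.5,.3,1.2,.3,1.6,-1]
for t in(0,.25,.5,.75,1):
  Bn=T0*E6('y',-np.radians(84)*t);P=A+(B-A)*t;q,c=ik(P,Bn*D,q)
  print(t,np.r_[P,0][:3].round(3),"mouth",(P+Bn.apply([-.055,-.018,-.052])).round(3),"low",round(P[2]+Bn.apply([[x,y,-.08] for x in(-.055,.055) for y in(-.05,.05)])[:,2].min(),3),q.round(2),c<1e-6)
for s in(-25,-50):
  Bn=T0*E6('y',-np.radians(84))*E6('z',np.radians(s))
  q,c=ik(B,Bn*D,q);cs=B+Bn.apply([[-.055,y,z] for y in(-.046,.01) for z in(-.076,-.028)])
  print(s,"mouth corners",cs.round(3).tolist(),q.round(2),c<1e-6)
E
python3 path.py
```

```text
{'time': 16.4667, 'tool_pos': [0.4945, -0.3421, 0.2655], 'ee_rot': [3.1412, -0.0008, 1.626], 'joint_positions': [-0.6999, 0.1993, 1.1602, 0.0009, 1.7824, -0.7549], 'wrist_force': [1.4526, -0.7293, -4.831], 'width': 0.012, 'finger_force': 29.9944}
heft [ -0.248   0.16   -5.612 -43.124 -33.872] [0.504 0.335 0.592 0.789 0.687]
t 16.87 move [3.484 1.661 0.029] [-0.001 -0.005 -0.465]
0 [0.64  0.016 0.26 ] mouth [ 0.614 -0.036  0.208] low 0.18 [-0.06  0.29  1.06  0.    1.79 -0.85] True
0.25 [ 0.626 -0.006  0.241] mouth [ 0.616 -0.041  0.173] low 0.147 [-0.27  0.09  1.38  0.32  1.49 -1.05] True
0.5 [ 0.612 -0.027  0.222] mouth [ 0.621 -0.044  0.147] low 0.126 [-0.5  -0.01  1.64  0.72  1.34 -1.4 ] True
0.75 [ 0.599 -0.048  0.204] mouth [ 0.627 -0.046  0.131] low 0.118 [-0.71  0.04  1.84  1.14  1.37 -1.81] True
1 [ 0.585 -0.07   0.185] mouth [ 0.63  -0.05   0.125] low 0.122 [-0.84  0.24  1.94  1.45  1.55 -2.18] True
-25 mouth corners [[0.646, -0.035, 0.108], [0.613, -0.068, 0.113], [0.612, 0.003, 0.132], [0.578, -0.031, 0.137]] [-0.84  0.24  1.94  1.45  1.55 -1.75] True
-50 mouth corners [[0.624, -0.013, 0.107], [0.591, -0.047, 0.112], [0.602, 0.016, 0.15], [0.568, -0.018, 0.155]] [-0.84  0.24  1.94  1.45  1.55 -1.31] True
```

The heft before pouring reads about 5.6 N, so the bin holds four nuts. I'll carry it above the tray.

Emit:
servo_tool(
  plan=[
    [0.2,0.1,0,0,0,0,0],
    [0.4,0.2,0,0,0,0,0],
    [0.65,0.31,0,0,0,0,0],
    [0.87,0.415,0,0,0,0,0],
  ],
)

```text
time: 17.2
tool_pos: [0.5307, -0.2511, 0.2635]
ee_rot: [-3.139, -0.004, 1.626]
wrist_force: [0.6, -1.1, -5.4]
width: 0.0119
finger_force: 30.0
```

Emit:
servo_tool(
  plan=[
    [0.29,0.14,0,0,0,0,0],
    [0.58,0.28,0,0,0,0,0],
    [0.87,0.415,0,0,0,0,0],
  ],
)

```text
time: 17.45
tool_pos: [0.5674, -0.1618, 0.2638]
ee_rot: [-3.139, -0.004, 1.626]
wrist_force: [0.8, -0.8, -5.5]
width: 0.0118
finger_force: 30.0
```

Emit:
servo_tool(
  plan=[
    [0.29,0.14,0,0,0,0,0],
    [0.58,0.28,0,0,0,0,0],
    [0.87,0.415,0,0,0,0,0],
  ],
)

```text
time: 17.7
tool_pos: [0.6041, -0.0724, 0.264]
ee_rot: [-3.139, -0.003, 1.626]
wrist_force: [0.6, -0.5, -5.1]
width: 0.0118
finger_force: 30.0
```

Emit:
servo_tool(
  plan=[
    [0.25,0.12,0,0,0,-0.06,0],
    [0.5,0.24,0,0,0,-0.12,0],
    [0.7,0.33,0,0,0,-0.2,0],
    [0.82,0.39,0,0,0,-0.27,0],
    [0.87,0.415,0,0,0,-0.34,0],
    [0.87,0.415,0,0,0,-0.4,0],
    [0.87,0.415,0,0,0,-0.465,0],
    [0.87,0.415,0,0,0,-0.465,0],
    [0.87,0.415,0,0,0,-0.465,0],
  ],
)

```text
time: 18.45
tool_pos: [0.6403, 0.0153, 0.2641]
ee_rot: [3.142, -0.004, 2.354]
wrist_force: [-0.6, 0.2, -5.6]
width: 0.0116
finger_force: 30.0
```

Run:
```python
from h import *
st()
T=R.from_euler('z',np.pi/4)*R.from_euler('xyz',[np.pi,0,np.pi/2]);to((.640,.016,.26),T.as_euler('xyz'))
T=R.from_euler('z',np.pi/4)*R.from_euler('y',-84,degrees=True)*R.from_euler('xyz',[np.pi,0,np.pi/2]);to((.585,-.07,.17),T.as_euler('xyz'))
```

```text
{'time': 18.45, 'tool_pos': [0.6403, 0.0153, 0.2641], 'ee_rot': [3.1415, -0.0042, 2.354], 'joint_positions': [-0.0661, 0.2922, 1.0499, 0.0029, 1.8025, -0.8487], 'wrist_force': [-0.5973, 0.1843, -5.6265], 'width': 0.0116, 'finger_force': 29.9942}
t 18.45 move [0.007 0.003 0.041] [ 0.    -0.003 -0.001]
t 18.45 move [-0.218 -0.994  0.94 ] [-0.933 -0.001 -0.003]
```

Emit:
servo_tool(
  plan=[
    [-0.02,-0.08,0.08,-0.078,0,0,0],
    [-0.04,-0.17,0.16,-0.155,0,0,0],
    [-0.06,-0.25,0.24,-0.233,0,0,0],
    [-0.07,-0.33,0.31,-0.311,0,0,0],
    [-0.09,-0.41,0.39,-0.389,0,0,0],
    [-0.11,-0.5,0.47,-0.467,0,0,0],
    [-0.13,-0.58,0.55,-0.544,0,0,0],
    [-0.15,-0.66,0.63,-0.622,0,0,0],
    [-0.17,-0.75,0.71,-0.7,0,0,0],
    [-0.18,-0.83,0.78,-0.778,0,0,0],
    [-0.2,-0.91,0.86,-0.855,0,0,0],
    [-0.22,-1,0.94,-0.933,0,0,0],
  ],
)

```text
time: 19.45
tool_pos: [0.585, -0.0729, 0.171]
ee_rot: [1.674, 0.0, 2.353]
wrist_force: [0.3, 1.7, -5.1]
width: 0.0119
finger_force: 30.0
```

Emit:
servo_tool(
  plan=[
    [0,0,0,0,0,0,0],
    [0,0,0,0,0,0,0],
    [0,0,0,0,0,0.1,0],
    [0,0,0,0,0,0.2,0],
    [0,0,0,0,0,0.3,0],
    [0,0,0,0,0,0.4,0],
    [0,0,0,0,0,0.5,0],
    [0,0,0,0,0,0.5,0],
    [0,0,0,0,0,0.5,0],
    [0,0,0,0,0,0.5,0],
    [0,0,0,0,0,0.5,0],
    [0,0,0,0,0,0.5,0],
  ],
)

```text
time: 20.45
tool_pos: [0.5859, -0.0707, 0.1733]
ee_rot: [1.719, -0.777, 2.253]
wrist_force: [0.1, 0.4, -2.5]
width: 0.0114
finger_force: 30.0
```

Run:
```python
from h import *
st()
T=R.from_euler('z',np.pi/4)*R.from_euler('y',-84,degrees=True)*R.from_euler('z',-45,degrees=True)*R.from_euler('xyz',[np.pi,0,np.pi/2]);to((.585,-.07,.17),T.as_euler('xyz'))
im,c=shot("scene","s4.png");cv2.imwrite("pics/s4c.png",cv2.resize(cv2.imread("pics/s4.png")[180:300,250:430],None,fx=4,fy=4,interpolation=2))
```

```text
{'time': 20.45, 'tool_pos': [0.5859, -0.0707, 0.1733], 'ee_rot': [1.719, -0.7766, 2.2531], 'joint_positions': [-0.8374, 0.2686, 1.9357, 1.4543, 1.551, -1.4239], 'wrist_force': [0.0634, 0.3767, -2.4576], 'width': 0.0114, 'finger_force': 29.9997}
t 20.45 move [-0.015 -0.031  0.002] [-0.001 -0.     0.002]
```

View pics/s4c.png

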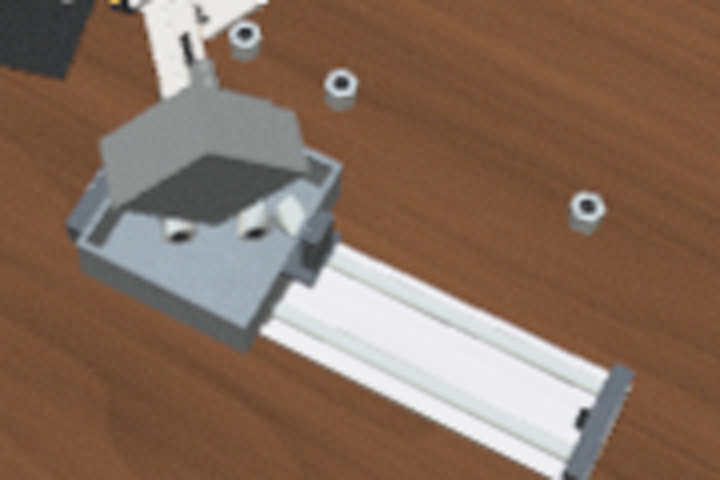

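The picture shows nuts in the tray at about (295,237) and (313,235), one leaning at (322,234), and the bin tipped above them. The strays are unmoved. The force is near the bare bin's, so I'll untip and heft.

Emit:
servo_tool(
  plan=[
    [0,0,0,0,0,-0.1,0],
    [0,0,0,0,0,-0.2,0],
    [0,0,0,0,0,-0.3,0],
    [0,0,0,0,0,-0.4,0],
    [0,0,0,0,0,-0.5,0],
    [0,0,0,0,0,-0.5,0],
    [0,0,0,0,0,-0.5,0],
    [0,0,0,0,0,-0.5,0],
  ],
)

```text
time: 21.17
tool_pos: [0.5854, -0.0708, 0.1711]
ee_rot: [1.676, -0.002, 2.357]
wrist_force: [-1.1, 0.0, -2.3]
width: 0.012
finger_force: 30.0
```

Emit:
servo_tool(
  plan=[
    [0.02,0.1,0.08,0.078,0,0,0],
    [0.04,0.2,0.15,0.155,0,0,0],
    [0.06,0.3,0.22,0.233,0,0,0],
    [0.07,0.4,0.3,0.311,0,0,0],
    [0.09,0.5,0.37,0.389,0,0,0],
    [0.11,0.6,0.45,0.467,0,0,0],
    [0.13,0.7,0.52,0.544,0,0,0],
    [0.15,0.8,0.6,0.622,0,0,0],
    [0.17,0.9,0.68,0.7,0,0,0],
    [0.18,1,0.75,0.778,0,0,0],
    [0.2,1,0.83,0.855,0,0,0],
    [0.22,1,0.9,0.933,0,0,0],
  ],
)

```text
time: 22.17
tool_pos: [0.6407, 0.0165, 0.2641]
ee_rot: [-3.141, -0.001, 2.355]
wrist_force: [-0.4, -0.4, -3.5]
width: 0.0116
finger_force: 30.0
```

Emit:
servo_tool(
  plan=[
    [0,0,-0.15,0,0,0,0],
    [0,0,-0.15,0,0,0,0],
    [0,0,-0.15,0,0,0,0],
    [0,0,-0.15,0,0,0,0],
    [0,0,-0.15,0,0,0,0],
    [0,0,-0.15,0,0,0,0],
  ],
)

```text
time: 22.67
tool_pos: [0.6397, 0.0142, 0.2761]
ee_rot: [3.14, -0.004, 2.355]
wrist_force: [0.6, -0.7, -2.2]
width: 0.0117
finger_force: 30.0
```

Run:
```python
from h import *
st();heft(24);st()
to((.492,-.340,.27),(np.pi,0,1.6273))
```

```text
{'time': 22.6667, 'tool_pos': [0.6397, 0.0142, 0.2761], 'ee_rot': [3.1404, -0.0035, 2.3545], 'joint_positions': [-0.0681, 0.2907, 1.0283, 0.0033, 1.8244, -0.851], 'wrist_force': [0.6497, -0.6914, -2.1863], 'width': 0.0117, 'finger_force': 29.9994}
heft [-9.0000e-03 -6.4000e-02 -2.5040e+00 -4.4255e+01 -3.1523e+01] [0.622 0.463 0.591 0.048 0.011]
{'time': 23.8667, 'tool_pos': [0.6406, 0.0152, 0.2759], 'ee_rot': [3.1407, -0.0032, 2.3565], 'joint_positions': [-0.0662, 0.2929, 1.026, 0.0029, 1.8245, -0.8512], 'wrist_force': [-0.5166, -0.2623, -1.8688], 'width': 0.012, 'finger_force': 29.9994}
t 23.87 move [-1.46  -3.562  0.051] [-0.    -0.002  0.464]
```

The heft reads 2.50 N against a bare 2.45 N, so the bin is empty. I'll carry it back to the mat.

Emit:
servo_tool(
  plan=[
    [-0.12,-0.3,0,0,0,0,0],
    [-0.25,-0.6,0,0,0,0,0],
    [-0.37,-0.9,0,0,0,0,0],
  ],
)

```text
time: 24.12
tool_pos: [0.6027, -0.0751, 0.2755]
ee_rot: [3.141, -0.003, 2.358]
wrist_force: [-0.1, 0.6, -1.8]
width: 0.012
finger_force: 30.0
```

Emit:
servo_tool(
  plan=[
    [-0.12,-0.3,0,0,0,0,0],
    [-0.25,-0.6,0,0,0,0,0],
    [-0.37,-0.9,0,0,0,0,0],
  ],
)

```text
time: 24.37
tool_pos: [0.5649, -0.1657, 0.2756]
ee_rot: [3.141, -0.003, 2.357]
wrist_force: [1.2, -0.2, -2.9]
width: 0.0118
finger_force: 30.0
```

Emit:
servo_tool(
  plan=[
    [-0.12,-0.3,0,0,0,0,0],
    [-0.25,-0.6,0,0,0,0,0],
    [-0.37,-0.9,0,0,0,0,0],
  ],
)

```text
time: 24.62
tool_pos: [0.5274, -0.2557, 0.2755]
ee_rot: [3.141, -0.003, 2.356]
wrist_force: [-0.1, -0.7, -2.8]
width: 0.0116
finger_force: 30.0
```

Emit:
servo_tool(
  plan=[
    [-0.1,-0.25,0,0,0,0.07,0],
    [-0.2,-0.5,0,0,0,0.14,0],
    [-0.3,-0.75,0,0,0,0.21,0],
    [-0.36,-0.87,0,0,0,0.28,0],
    [-0.36,-0.87,0,0,0,0.35,0],
    [-0.36,-0.87,0,0,0,0.42,0],
    [-0.36,-0.87,0,0,0,0.464,0],
    [-0.36,-0.87,0,0,0,0.464,0],
    [-0.36,-0.87,0,0,0,0.464,0],
  ],
)

```text
time: 25.37
tool_pos: [0.4921, -0.3413, 0.2751]
ee_rot: [-3.14, -0.003, 1.629]
wrist_force: [0.5, 0.1, -1.6]
width: 0.0116
finger_force: 30.0
```

Run:
```python
from h import *
st();to((.490,-.338,.085),(np.pi,0,1.6273))
```

```text
{'time': 25.3667, 'tool_pos': [0.4921, -0.3413, 0.2751], 'ee_rot': [-3.14, -0.003, 1.6294], 'joint_positions': [-0.7016, 0.1964, 1.1446, 0.0011, 1.8037, -0.76], 'wrist_force': [0.4861, 0.0625, -1.6153], 'width': 0.0116, 'finger_force': 29.9996}
t 25.37 move [ 0.029 -0.016  1.901] [-0.001 -0.002  0.001]
```

Emit:
servo_tool(
  plan=[
    [0.03,-0.02,0.25,0,0,0,0],
    [0.03,-0.02,0.5,0,0,0,0],
    [0.03,-0.02,0.75,0,0,0,0],
    [0.03,-0.02,1,0,0,0,0],
    [0.03,-0.02,1,0,0,0,0],
  ],
)

```text
time: 25.78
tool_pos: [0.4872, -0.3357, 0.1684]
ee_rot: [-3.131, -0.011, 1.629]
wrist_force: [-0.7, 0.6, -3.9]
width: 0.0118
finger_force: 30.0
```

Emit:
servo_tool(
  plan=[
    [0,0,0.25,0,0,0,0],
    [0,0,0.5,0,0,0,0],
    [0,0,0.7,0,0,0,0],
    [0,0,0.8,0,0,0,0],
    [0,0,0.84,0,0,0,0],
    [0,0,0.88,0,0,0,0],
    [0,0,0.9,0,0,0,0],
    [0,0,0.9,0,0,0,0],
    [0,0,0.9,0,0,0,0],
  ],
)

```text
time: 26.53
tool_pos: [0.4903, -0.3384, 0.0866]
ee_rot: [3.141, -0.001, 1.628]
wrist_force: [-0.4, -0.5, -3.0]
width: 0.0117
finger_force: 30.0
```

Run:
```python
from h import *
st();heft(3)
```

```text
{'time': 26.5333, 'tool_pos': [0.4903, -0.3384, 0.0866], 'ee_rot': [3.1413, -0.0013, 1.6278], 'joint_positions': [-0.6998, 0.2513, 1.4549, 0.0011, 1.436, -0.757], 'wrist_force': [-0.4498, -0.4965, -2.9834], 'width': 0.0117, 'finger_force': 29.9994}
heft [ -0.398   0.289  -3.236 -40.67  -29.756] [0.746 0.365 0.471 0.072 0.056]
```

Emit:
servo_tool(
  plan=[
    [0,0,0.01,0,0,0,0],
    [0,0,0.02,0,0,0,0],
    [0,0,0.02,0,0,0,0],
    [0,0,0.02,0,0,0,50],
    [0,0,0.02,0,0,0,50],
    [0,0,0.02,0,0,0,50],
    [0,0,0.02,0,0,0,50],
    [0,0,0.02,0,0,0,50],
    [0,0,0,0,0,0,50],
    [0,0,0,0,0,0,50],
    [0,0,0,0,0,0,50],
  ],
)

```text
time: 27.6
tool_pos: [0.4898, -0.3379, 0.0853]
ee_rot: [-3.14, -0.003, 1.628]
wrist_force: [0.1, -0.5, -0.3]
width: 0.0498
finger_force: 0.0
```

Run:
```python
from h import *
st();heft(5);to((.437,-.120,.22),(np.pi,0,.0565))
```

```text
{'time': 27.6, 'tool_pos': [0.4898, -0.3379, 0.0853], 'ee_rot': [-3.1403, -0.0027, 1.6277], 'joint_positions': [-0.6998, 0.2522, 1.4565, 0.0011, 1.4356, -0.7569], 'wrist_force': [0.0873, -0.5031, -0.281], 'width': 0.0498, 'finger_force': 0.0}
heft [ -0.175   0.226  -0.08  -39.355 -28.634] [0.262 0.494 0.303 0.007 0.009]
t 27.85 move [ 2.209 -0.404 -1.342] [-0.002 -0.001  1.   ]
```

The torque change on release is about 2.3 N, which also says empty. Next are the strays.

Emit:
servo_tool(
  plan=[
    [0,0,-0.3,0,0,0,50],
    [0,0,-0.7,0,0,0,50],
    [0,0,-1,0,0,0,50],
    [0,0,-1,0,0,0,50],
  ],
)

```text
time: 28.18
tool_pos: [0.4927, -0.3404, 0.1939]
ee_rot: [3.132, 0.007, 1.628]
wrist_force: [0.2, -0.6, 1.2]
width: 0.0501
finger_force: 0.0
```

Emit:
servo_tool(
  plan=[
    [0.9,-0.1,-0.6,0,0,0.08,70],
    [0.9,-0.1,-0.6,0,0,0.16,70],
    [0.9,-0.1,-0.6,0,0,0.24,70],
    [0.9,-0.1,-0.6,0,0,0.3,70],
    [0.9,-0.1,-0.6,0,0,0.3,70],
  ],
)

```text
time: 28.6
tool_pos: [0.4753, -0.2482, 0.2471]
ee_rot: [3.141, -0.001, 1.157]
wrist_force: [-0.4, -0.7, -0.6]
width: 0.0697
finger_force: 0.0
```

Emit:
servo_tool(
  plan=[
    [0.8,-0.6,0,0,0,0.7,70],
    [0.8,-0.6,0,0,0,0.7,70],
    [0.8,-0.6,0,0,0,0.7,70],
    [0.8,-0.6,0,0,0,0.7,70],
    [0.8,-0.6,0,0,0,0.7,70],
    [0.8,-0.6,0,0,0,0.7,70],
    [0.8,-0.6,0,0,0,0.7,70],
    [0.8,-0.6,0,0,0,0.7,70],
    [0.8,-0.6,0,0,0,0.7,70],
    [0.8,-0.6,0,0,0,0.7,70],
    [0.8,-0.6,0,0,0,0.7,70],
  ],
)

```text
time: 29.52
tool_pos: [0.4519, -0.1519, 0.2446]
ee_rot: [-3.138, 0.003, 0.06]
wrist_force: [0.1, 0.3, -0.1]
width: 0.0702
finger_force: 0.0
```

Run:
```python
from h import *
st()
im,c=shot("wrist","w4.png")
for d in robot.find_in("stray0","wrist")[:10]:
    e=d["extent"];print(np.round(e),round(d["conf"],2),px2w("wrist",e[:2],.016,c).round(3))
to((.437,-.120,.22),(np.pi,0,.0565))
```

```text
{'time': 29.5167, 'tool_pos': [0.4519, -0.1519, 0.2446], 'ee_rot': [-3.1377, 0.0033, 0.0605], 'joint_positions': [-0.4446, -0.0768, 1.4921, 0.0018, 1.7311, 1.066], 'wrist_force': [0.097, 0.2851, -0.0609], 'width': 0.0702, 'finger_force': 0.0}
[ 34. 178.  35.  23.] 0.97 [0.432 0.205 0.016]
[216. 187.  27.  26.] 0.71 [ 0.434 -0.022  0.016]
[291. 189.  24.  24.] 0.61 [ 0.437 -0.116  0.016]
t 29.62 move [-0.13  -0.326  0.252] [-0.002  0.002  0.002]
```

View pics/w4.png

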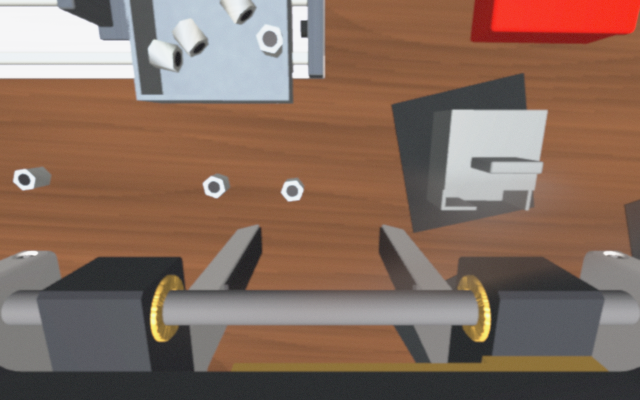

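All four poured nuts are in the tray at (166,56), (191,37), (237,10) and (270,40). The bin is upright on its mat with its strip empty. The strays are at (24,180), (215,187) and (292,190).

Run:
```python
from h import *
c=cam("wrist")
for p in((166,56),(191,37),(237,10),(270,40)):print("nut",px2w("wrist",p,.05,c).round(3))
for p in((138,100),(291,101)):print("rim",px2w("wrist",p,.08,c).round(3))
for p in((292,190),(215,186),(24,180)):print("stray",px2w("wrist",p,.024,c).round(4))
to((.437,-.118,.022),(np.pi,0,.0565))
```

```text
nut [0.578 0.017 0.05 ]
nut [ 0.598 -0.01   0.05 ]
nut [ 0.626 -0.057  0.05 ]
nut [ 0.6   -0.091  0.05 ]
rim [0.531 0.033 0.08 ]
rim [ 0.539 -0.118  0.08 ]
stray [ 0.4378 -0.1179  0.024 ]
stray [ 0.4372 -0.0232  0.024 ]
stray [0.4308 0.2105 0.024 ]
t 29.62 move [-0.124 -0.339  2.232] [-0.002  0.002  0.002]
```

Emit:
servo_tool(
  plan=[
    [-0.12,-0.34,0.3,0,0,0,70],
    [-0.12,-0.34,0.7,0,0,0,70],
    [-0.12,-0.34,1,0,0,0,70],
    [-0.12,-0.34,1,0,0,0,70],
    [-0.12,-0.34,1,0,0,0,70],
  ],
)

```text
time: 30.03
tool_pos: [0.4368, -0.1176, 0.1444]
ee_rot: [-3.137, 0.006, 0.058]
wrist_force: [0.6, 0.0, 0.8]
width: 0.0699
finger_force: 0.0
```

Emit:
servo_tool(
  plan=[
    [0,0,0.3,0,0,0,70],
    [0,0,0.65,0,0,0,70],
    [0,0,0.9,0,0,0,70],
    [0,0,1,0,0,0,70],
    [0,0,1,0,0,0,70],
  ],
)

```text
time: 30.45
tool_pos: [0.4379, -0.118, 0.0456]
ee_rot: [-3.138, 0.003, 0.057]
wrist_force: [-0.5, 0.3, 0.6]
width: 0.0701
finger_force: 0.0
```

Emit:
servo_tool(
  plan=[
    [0,0,0.12,0,0,0,70],
    [0,0,0.23,0,0,0,50],
    [0,0,0.23,0,0,0,0],
    [0,0,0.23,0,0,0,0],
    [0,0,0.23,0,0,0,0],
    [0,0,0.23,0,0,0,0],
    [0,0,0.23,0,0,0,0],
    [0,0,0.23,0,0,0,0],
    [0,0,0.23,0,0,0,0],
    [0,0,0.23,0,0,0,0],
  ],
)

```text
time: 31.28
tool_pos: [0.4383, -0.1178, 0.0234]
ee_rot: [-3.139, 0.001, 0.057]
wrist_force: [-0.8, 0.6, 3.6]
width: 0.0271
finger_force: 30.0
```

Emit:
servo_tool(
  plan=[
    [0,0,-0.3,0,0,0,0],
    [0,0,-0.65,0,0,0,0],
    [0,0,-1,0,0,0,0],
    [0,0,-1,0,0,0,0],
    [0,0,-1,0,0,0,0],
  ],
)

```text
time: 31.7
tool_pos: [0.4395, -0.1186, 0.1251]
ee_rot: [-3.141, -0.003, 0.057]
wrist_force: [-0.4, -0.3, -1.1]
width: 0.027
finger_force: 30.0
```

Run:
```python
from h import *
st();to((.565,-.050,.15),(np.pi,0,.0565))
```

```text
{'time': 31.7, 'tool_pos': [0.4395, -0.1186, 0.1251], 'ee_rot': [-3.141, -0.0033, 0.0569], 'joint_positions': [-0.3898, -0.0875, 1.7399, 0.0019, 1.4865, 1.124], 'wrist_force': [-0.4468, -0.2863, -1.1187], 'width': 0.027, 'finger_force': 29.9986}
t 31.7 move [ 1.293 -0.614 -0.244] [-0.    -0.002  0.   ]
```

Emit:
servo_tool(
  plan=[
    [0.3,-0.15,-0.2,0,0,0,0],
    [0.65,-0.31,-0.25,0,0,0,0],
    [0.65,-0.31,-0.25,0,0,0,0],
  ],
)

```text
time: 31.95
tool_pos: [0.5046, -0.081, 0.1465]
ee_rot: [-3.136, -0.0, 0.06]
wrist_force: [-0.8, -0.7, -0.1]
width: 0.0273
finger_force: 30.0
```

Emit:
servo_tool(
  plan=[
    [0.35,-0.15,0,0,0,0,0],
    [0.64,-0.31,0,0,0,0,0],
    [0.64,-0.31,0.2,0,0,0,0],
    [0.64,-0.31,0.5,0,0,0,0],
    [0.64,-0.31,0.73,0,0,0,0],
    [0.64,-0.31,0.73,0,0,0,0],
    [0.64,-0.31,0.73,0,0,0,45],
    [0.64,-0.31,0.73,0,0,0,45],
    [0.64,-0.31,0.73,0,0,0,45],
    [0.64,-0.31,0.73,0,0,0,45],
    [0.64,-0.31,0.73,0,0,0,45],
  ],
)

```text
time: 32.87
tool_pos: [0.5642, -0.0489, 0.0767]
ee_rot: [-3.139, -0.002, 0.057]
wrist_force: [0.1, -1.0, 0.5]
width: 0.0448
finger_force: 0.0
```

Emit:
servo_tool(
  plan=[
    [0,0,-0.3,0,0,0,45],
    [0,0,-0.65,0,0,0,45],
    [0,0,-0.8,0,0,0,45],
    [0,0,-0.8,0,0,0,60],
  ],
)

```text
time: 33.2
tool_pos: [0.5665, -0.0495, 0.1614]
ee_rot: [-3.141, -0.01, 0.057]
wrist_force: [1.1, -0.7, -0.2]
width: 0.0494
finger_force: 0.0
```

Emit:
servo_tool(
  plan=[
    [-0.3,0,0,0,0,0,70],
    [-0.65,0,0,0,0,0,70],
    [-0.65,0,0,0,0,0,70],
    [-0.65,0,0,0,0,0,70],
  ],
)

```text
time: 33.53
tool_pos: [0.4965, -0.0524, 0.1535]
ee_rot: [-3.138, 0.003, 0.056]
wrist_force: [1.5, -1.0, 0.5]
width: 0.0698
finger_force: 0.0
```

Run:
```python
from h import *
st()
im,c=shot("wrist","w5.png")
for d in robot.find_in("stray0","wrist")[:10]:
    e=d["extent"];print(np.round(e),round(d["conf"],2),px2w("wrist",e[:2],.016,c).round(3),px2w("wrist",e[:2],.05,c).round(3))
to((.437,-.023,.022),(np.pi,0,.0565))
```

```text
{'time': 33.5333, 'tool_pos': [0.4965, -0.0524, 0.1535], 'ee_rot': [-3.138, 0.0034, 0.0562], 'joint_positions': [-0.2204, 0.0013, 1.5971, 0.0025, 1.5475, 1.2942], 'wrist_force': [1.5178, -0.9536, 0.4645], 'width': 0.0698, 'finger_force': 0.0}
[320. 130.  34.  38.] 0.89 [ 0.558 -0.049  0.016] [ 0.558 -0.049  0.05 ]
[ 58. 241.  45.  28.] 0.78 [0.434 0.207 0.016] [0.449 0.178 0.05 ]
[287. 252.  28.  31.] 0.69 [ 0.435 -0.022  0.016] [ 0.45  -0.025  0.05 ]
t 33.63 move [-0.6   -0.327  1.329] [-0.002  0.     0.   ]
```

Emit:
servo_tool(
  plan=[
    [-0.35,-0.2,0,0,0,0,70],
    [-0.6,-0.33,0.1,0,0,0,70],
    [-0.6,-0.33,0.4,0,0,0,70],
    [-0.6,-0.33,0.4,0,0,0,70],
    [-0.6,-0.33,0.4,0,0,0,70],
  ],
)

```text
time: 34.05
tool_pos: [0.4365, -0.0227, 0.1142]
ee_rot: [-3.138, 0.004, 0.057]
wrist_force: [0.1, -0.2, 1.2]
width: 0.0702
finger_force: 0.0
```

Emit:
servo_tool(
  plan=[
    [0,0,0.3,0,0,0,70],
    [0,0,0.6,0,0,0,70],
    [0,0,0.8,0,0,0,70],
    [0,0,0.92,0,0,0,50],
    [0,0,0.92,0,0,0,0],
    [0,0,0.92,0,0,0,0],
    [0,0,0.92,0,0,0,0],
    [0,0,0.92,0,0,0,0],
    [0,0,0.92,0,0,0,0],
    [0,0,0.92,0,0,0,0],
    [0,0,0.92,0,0,0,0],
    [0,0,0.92,0,0,0,0],
  ],
)

```text
time: 35.05
tool_pos: [0.4374, -0.0227, 0.0243]
ee_rot: [-3.139, -0.001, 0.057]
wrist_force: [-0.1, 1.3, 4.8]
width: 0.0271
finger_force: 30.0
```

Emit:
servo_tool(
  plan=[
    [0,0,0,0,0,0,0],
    [0,0,-0.3,0,0,0,0],
    [0,0,-0.65,0,0,0,0],
    [0,0,-1,0,0,0,0],
    [0,0,-1,0,0,0,0],
    [0,0,-1,0,0,0,0],
  ],
)

```text
time: 35.55
tool_pos: [0.4379, -0.0232, 0.1251]
ee_rot: [-3.14, -0.003, 0.057]
wrist_force: [-0.5, 0.4, -2.6]
width: 0.0272
finger_force: 30.0
```

Run:
```python
from h import *
st();to((.655,-.013,.16),(np.pi,0,.0565))
```

```text
{'time': 35.55, 'tool_pos': [0.4379, -0.0232, 0.1251], 'ee_rot': [-3.1399, -0.0029, 0.0568], 'joint_positions': [-0.1843, -0.1263, 1.775, 0.0023, 1.4904, 1.3295], 'wrist_force': [-0.4896, 0.3635, -2.5502], 'width': 0.0272, 'finger_force': 29.9987}
t 35.55 move [ 2.175  0.02  -0.343] [-0.001 -0.002  0.   ]
```

Emit:
servo_tool(
  plan=[
    [0.3,0,-0.2,0,0,0,0],
    [0.65,0,-0.35,0,0,0,0],
    [1,0,-0.35,0,0,0,0],
    [1,0,-0.35,0,0,0,0],
  ],
)

```text
time: 35.88
tool_pos: [0.54, -0.0172, 0.1543]
ee_rot: [-3.138, 0.004, 0.057]
wrist_force: [0.3, 0.4, -2.3]
width: 0.0274
finger_force: 30.0
```

Emit:
servo_tool(
  plan=[
    [0.35,0,0,0,0,0,0],
    [0.7,0,0,0,0,0,0],
    [1,0,0,0,0,0,0],
    [1,0,0,0,0,0,0],
  ],
)

```text
time: 36.22
tool_pos: [0.6382, -0.0115, 0.1521]
ee_rot: [-3.137, 0.007, 0.057]
wrist_force: [-0.1, -0.4, -0.9]
width: 0.0271
finger_force: 30.0
```

Emit:
servo_tool(
  plan=[
    [0.17,0,0,0,0,0,0],
    [0.17,0,0.3,0,0,0,0],
    [0.17,0,0.6,0,0,0,0],
    [0.17,0,0.82,0,0,0,0],
    [0.17,0,0.82,0,0,0,0],
    [0.17,0,0.82,0,0,0,45],
    [0.17,0,0.82,0,0,0,45],
    [0.17,0,0.82,0,0,0,45],
    [0.17,0,0.82,0,0,0,45],
    [0.17,0,0.82,0,0,0,45],
  ],
)

```text
time: 37.05
tool_pos: [0.6542, -0.0106, 0.078]
ee_rot: [-3.139, -0.002, 0.057]
wrist_force: [0.4, -0.4, 0.8]
width: 0.0448
finger_force: 0.0
```

Emit:
servo_tool(
  plan=[
    [0,0,-0.3,0,0,0,45],
    [0,0,-0.65,0,0,0,45],
    [0,0,-1,0,0,0,45],
    [0,0,-1,0,0,0,60],
  ],
)

```text
time: 37.38
tool_pos: [0.6575, -0.0112, 0.1869]
ee_rot: [-3.141, -0.016, 0.057]
wrist_force: [0.5, 1.2, 2.7]
width: 0.049
finger_force: 0.0
```

Emit:
servo_tool(
  plan=[
    [-0.35,-0.3,0,0,0,0,70],
    [-0.7,-0.7,0,0,0,0,70],
    [-1,-1,0,0,0,0,70],
    [-1,-1,0,0,0,0,70],
  ],
)

```text
time: 37.72
tool_pos: [0.5449, 0.0863, 0.1773]
ee_rot: [-3.137, 0.001, 0.059]
wrist_force: [-0.6, -0.5, 0.4]
width: 0.0697
finger_force: 0.0
```

Run:
```python
from h import *
st()
im,c=shot("wrist","w6.png")
for d in robot.find_in("stray0","wrist")[:10]:
    e=d["extent"];print(np.round(e),round(d["conf"],2),px2w("wrist",e[:2],.016,c).round(3),px2w("wrist",e[:2],.05,c).round(3))
to((.431,.2105,.022),(np.pi,0,.0565))
```

```text
{'time': 37.7167, 'tool_pos': [0.5449, 0.0863, 0.1773], 'ee_rot': [-3.1368, 0.0013, 0.0594], 'joint_positions': [0.0514, 0.1047, 1.4412, 0.0048, 1.597, 1.5629], 'wrist_force': [-0.5753, -0.493, 0.4378], 'width': 0.0697, 'finger_force': 0.0}
[464. 191.  39.  33.] 0.85 [ 0.553 -0.062  0.016] [ 0.559 -0.046  0.05 ]
[440.  90.  38.  35.] 0.59 [ 0.65  -0.023  0.016] [ 0.646 -0.011  0.05 ]
t 37.82 move [-1.077 -1.312  1.561] [-0.002 -0.     0.002]
```

Emit:
servo_tool(
  plan=[
    [-0.35,-0.45,-0.2,0,0,0,70],
    [-0.7,-0.9,-0.4,0,0,0,70],
    [-0.9,-1,-0.5,0,0,0,70],
    [-0.9,-1,-0.5,0,0,0,70],
    [-0.9,-1,-0.5,0,0,0,70],
    [-0.9,-1,-0.5,0,0,0,70],
  ],
)

```text
time: 38.32
tool_pos: [0.4535, 0.1779, 0.228]
ee_rot: [-3.139, -0.002, 0.058]
wrist_force: [-0.2, -0.6, -0.7]
width: 0.0702
finger_force: 0.0
```

Run:
```python
from h import *
st()
im,c=shot("wrist","w7.png")
for d in robot.find_in("stray0","wrist")[:10]:
    e=d["extent"];print(np.round(e),round(d["conf"],2),px2w("wrist",e[:2],.016,c).round(3),px2w("wrist",e[:2],.05,c).round(3))
print(w2px("wrist",(.431,.2105,.024),c))
to((.431,.2105,.022),(np.pi,0,.0565))
```

```text
{'time': 38.3167, 'tool_pos': [0.4535, 0.1779, 0.228], 'ee_rot': [-3.1389, -0.0024, 0.0576], 'joint_positions': [0.2559, -0.0569, 1.5059, 0.0022, 1.6897, 1.7693], 'wrist_force': [-0.2368, -0.6046, -0.7044], 'width': 0.0702, 'finger_force': 0.0}
[294. 198.  24.  21.] 0.96 [0.433 0.209 0.016] [0.441 0.206 0.05 ]
[545.  99.  46.  30.] 0.6 [ 0.563 -0.07   0.016] [ 0.559 -0.047  0.05 ]
[291.53945165 200.70943969]
t 38.42 move [-0.202 -0.343  2.042] [-0.001  0.001 -0.001]
```

View pics/w7.png

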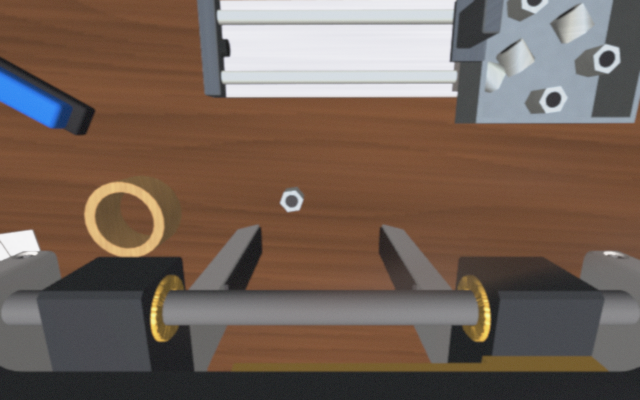

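The picture shows the last stray at (292,201), as predicted, and six nuts in the tray. The tape roll at (125,218) is well clear.

Emit:
servo_tool(
  plan=[
    [-0.2,-0.34,0.3,0,0,0,70],
    [-0.2,-0.34,0.7,0,0,0,70],
    [-0.2,-0.34,1,0,0,0,70],
    [-0.2,-0.34,1,0,0,0,70],
    [-0.2,-0.34,1,0,0,0,70],
  ],
)

```text
time: 38.83
tool_pos: [0.4295, 0.2096, 0.1242]
ee_rot: [-3.141, 0.008, 0.055]
wrist_force: [0.4, 0.1, 1.2]
width: 0.0701
finger_force: 0.0
```

Emit:
servo_tool(
  plan=[
    [0,0,0.3,0,0,0,70],
    [0,0,0.6,0,0,0,70],
    [0,0,0.85,0,0,0,70],
    [0,0,1,0,0,0,70],
    [0,0,1,0,0,0,70],
  ],
)

```text
time: 39.25
tool_pos: [0.4304, 0.2104, 0.0258]
ee_rot: [-3.14, 0.004, 0.055]
wrist_force: [-0.4, 0.5, 0.0]
width: 0.0699
finger_force: 0.0
```

Emit:
servo_tool(
  plan=[
    [0,0,0.04,0,0,0,50],
    [0,0,0.04,0,0,0,0],
    [0,0,0.04,0,0,0,0],
    [0,0,0.04,0,0,0,0],
    [0,0,0.04,0,0,0,0],
    [0,0,0.04,0,0,0,0],
    [0,0,0.04,0,0,0,0],
    [0,0,0.04,0,0,0,0],
    [0,0,0.04,0,0,0,0],
    [0,0,0.04,0,0,0,0],
  ],
)

```text
time: 40.08
tool_pos: [0.4304, 0.2115, 0.0233]
ee_rot: [-3.138, 0.001, 0.057]
wrist_force: [-0.7, 0.0, 3.6]
width: 0.0265
finger_force: 30.0
```

Emit:
servo_tool(
  plan=[
    [0,0,-0.3,0,0,0,0],
    [0,0,-0.65,0,0,0,0],
    [0,0,-1,0,0,0,0],
    [0,0,-1,0,0,0,0],
    [0,0,-1,0,0,0,0],
  ],
)

```text
time: 40.5
tool_pos: [0.4317, 0.2116, 0.125]
ee_rot: [-3.137, -0.003, 0.057]
wrist_force: [-0.5, -1.2, -0.5]
width: 0.0269
finger_force: 30.0
```

Run:
```python
from h import *
st();to((.655,-.06,.18),(np.pi,0,.0565))
```

```text
{'time': 40.5, 'tool_pos': [0.4317, 0.2116, 0.125], 'ee_rot': [-3.1371, -0.0034, 0.0569], 'joint_positions': [0.3355, -0.0304, 1.6861, 0.0034, 1.4813, 1.849], 'wrist_force': [-0.5041, -1.2468, -0.474], 'width': 0.0269, 'finger_force': 29.9984}
t 40.5 move [ 2.077  2.837 -0.556] [-0.003 -0.002  0.   ]
```

Emit:
servo_tool(
  plan=[
    [0.25,0.3,-0.3,0,0,0,0],
    [0.5,0.6,-0.4,0,0,0,0],
    [0.72,0.93,-0.55,0,0,0,0],
    [0.72,0.93,-0.55,0,0,0,0],
  ],
)

```text
time: 40.83
tool_pos: [0.5106, 0.118, 0.1775]
ee_rot: [-3.142, -0.0, 0.052]
wrist_force: [-0.6, 0.4, -1.2]
width: 0.0271
finger_force: 30.0
```

Emit:
servo_tool(
  plan=[
    [0.25,0.3,0,0,0,0,0],
    [0.5,0.6,0,0,0,0,0],
    [0.72,0.93,0,0,0,0,0],
    [0.72,0.93,0,0,0,0,0],
  ],
)

```text
time: 41.17
tool_pos: [0.5865, 0.0281, 0.173]
ee_rot: [-3.141, 0.006, 0.051]
wrist_force: [-0.3, -0.6, -1.3]
width: 0.0271
finger_force: 30.0
```

Emit:
servo_tool(
  plan=[
    [0.25,0.3,0,0,0,0,0],
    [0.5,0.6,0,0,0,0,0],
    [0.72,0.93,0,0,0,0,0],
    [0.72,0.93,0,0,0,0,0],
    [0.72,0.93,0,0,0,0,0],
  ],
)

```text
time: 41.58
tool_pos: [0.661, -0.0562, 0.1724]
ee_rot: [-3.137, 0.008, 0.054]
wrist_force: [0.6, 0.0, -0.9]
width: 0.0268
finger_force: 30.0
```

Emit:
servo_tool(
  plan=[
    [0,0,0.3,0,0,0,0],
    [0,0,0.6,0,0,0,0],
    [0,0,0.9,0,0,0,0],
    [0,0,1,0,0,0,0],
    [0,0,1,0,0,0,0],
    [0,0,1,0,0,0,45],
    [0,0,1,0,0,0,45],
    [0,0,1,0,0,0,45],
    [0,0,1,0,0,0,45],
    [0,0,1,0,0,0,45],
  ],
)

```text
time: 42.42
tool_pos: [0.6627, -0.0552, 0.0786]
ee_rot: [-3.139, -0.002, 0.057]
wrist_force: [0.2, 0.1, 0.1]
width: 0.045
finger_force: 0.0
```

Emit:
servo_tool(
  plan=[
    [0,0,-0.3,0,0,0,45],
    [0,0,-0.65,0,0,0,45],
    [0,0,-1,0,0,0,45],
    [0,0,-1,0,0,0,45],
    [-0.3,-0.3,-1,0,0,0,60],
    [-0.6,-0.7,-1,0,0,0,60],
    [-0.6,-1,-1,0,0,0,60],
    [-0.6,-1,-1,0,0,0,60],
  ],
)

```text
time: 43.08
tool_pos: [0.5945, 0.0468, 0.1782]
ee_rot: [-3.135, 0.0, 0.063]
wrist_force: [0.3, -0.0, 0.0]
width: 0.0597
finger_force: 0.0
```

Run:
```python
from h import *
st()
im,c=shot("wrist","w8.png");shot("scene","s8.png")
for d in robot.find_in("stray0","scene")[:12]:
    e=d["extent"];print(np.round(e),round(d["conf"],2),px2w("scene",e[:2],.016).round(3),px2w("scene",e[:2],.05).round(3))
to((.608,.0578,.106),(np.pi,0,.0565))
a=cv2.imread("pics/w8.png");b=cv2.imread("pics/s8.png")[120:320,180:480]
b=cv2.resize(b,(600,400))[:,:];cv2.imwrite("pics/c8.png",np.vstack([cv2.resize(a,(480,300)),cv2.resize(b,(480,300))]))
```

```text
{'time': 43.0833, 'tool_pos': [0.5945, 0.0468, 0.1782], 'ee_rot': [-3.1348, 0.0005, 0.0626], 'joint_positions': [-0.0203, 0.2025, 1.3283, 0.0067, 1.6118, 1.4881], 'wrist_force': [0.3386, -0.0312, 0.028], 'width': 0.0597, 'finger_force': 0.0}
[289. 247.  10.   6.] 0.63 [ 0.661 -0.06   0.016] [ 0.674 -0.05   0.05 ]
[309. 223.   5.  11.] 0.47 [ 0.552 -0.052  0.016] [ 0.567 -0.042  0.05 ]
[305. 247.   8.  10.] 0.42 [ 0.635 -0.017  0.016] [ 0.649 -0.008  0.05 ]
t 43.23 move [ 0.123 -0.158  0.718] [-0.001 -0.     0.001]
```

View pics/c8.png

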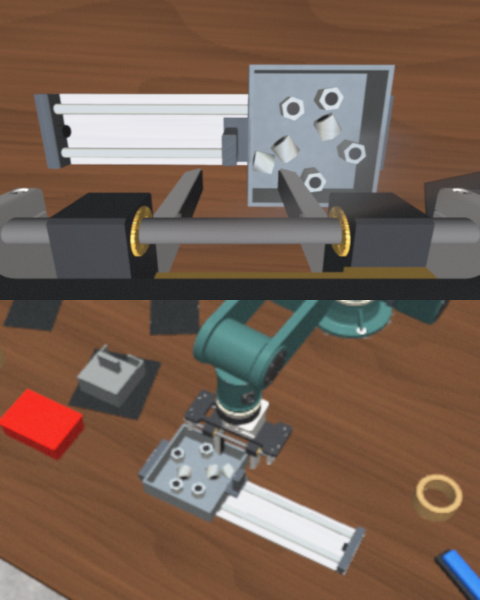

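All seven nuts are in the tray, the desk is clear of strays, and the bin is on its mat. Now I'll grip the tray handle and slide it home.

Emit:
servo_tool(
  plan=[
    [0.12,-0.16,0,0,0,0,60],
    [0.12,-0.16,0.1,0,0,0,60],
    [0.12,-0.16,0.4,0,0,0,60],
    [0.12,-0.16,0.72,0,0,0,60],
    [0.12,-0.16,0.72,0,0,0,0],
    [0.12,-0.16,0.72,0,0,0,0],
    [0.12,-0.16,0.72,0,0,0,0],
    [0.12,-0.16,0.72,0,0,0,0],
    [0.12,-0.16,0.72,0,0,0,0],
    [0.12,-0.16,0.72,0,0,0,0],
    [0.12,-0.16,0.72,0,0,0,0],
    [0.12,-0.16,0.72,0,0,0,0],
  ],
)

```text
time: 44.23
tool_pos: [0.6079, 0.058, 0.1063]
ee_rot: [-3.139, -0.001, 0.057]
wrist_force: [-0.3, 1.9, 2.2]
width: 0.0136
finger_force: 30.0
```

Emit:
servo_tool(
  plan=[
    [0,0,0,0,0,0,0],
    [0,0,0,0,0,0,0],
    [0,-0.08,0,0,0,0,0],
    [0,-0.18,0,0,0,0,0],
    [0,-0.3,0,0,0,0,0],
    [0,-0.42,0,0,0,0,0],
    [0,-0.54,0,0,0,0,0],
    [0,-0.66,0,0,0,0,0],
    [0,-0.78,0,0,0,0,0],
    [0,-0.9,0,0,0,0,0],
    [0,-1,0,0,0,0,0],
  ],
)

```text
time: 45.15
tool_pos: [0.6018, 0.1584, 0.1063]
ee_rot: [-3.14, 0.0, 0.057]
wrist_force: [0.0, -1.9, 5.6]
width: 0.0138
finger_force: 30.0
```

Emit:
servo_tool(
  plan=[
    [0,-0.12,0,0,0,0,0],
    [0,-0.24,0,0,0,0,0],
    [0,-0.36,0,0,0,0,0],
    [0,-0.48,0,0,0,0,0],
    [0,-0.6,0,0,0,0,0],
    [0,-0.7,0,0,0,0,0],
    [0,-0.78,0,0,0,0,0],
    [0,-0.84,0,0,0,0,0],
    [0,-0.88,0,0,0,0,0],
    [0,-0.91,0,0,0,0,0],
    [0,-0.93,0,0,0,0,0],
    [0,-0.95,0,0,0,0,0],
  ],
)

```text
time: 46.15
tool_pos: [0.5962, 0.253, 0.1063]
ee_rot: [-3.139, 0.001, 0.057]
wrist_force: [-0.9, -1.6, 5.5]
width: 0.0136
finger_force: 30.0
```

Emit:
servo_tool(
  plan=[
    [0,-0.02,0,0,0,0,0],
    [0,-0.04,0,0,0,0,0],
    [0,-0.06,0,0,0,0,0],
    [0,-0.08,0,0,0,0,0],
    [0,-0.08,0,0,0,0,0],
    [0,-0.08,0,0,0,0,0],
  ],
)

```text
time: 46.65
tool_pos: [0.5959, 0.2577, 0.1062]
ee_rot: [3.139, 0.002, 0.055]
wrist_force: [-1.8, -10.3, 5.4]
width: 0.0138
finger_force: 30.0
```

Emit:
servo_tool(
  plan=[
    [0,0.02,0,0,0,0,0],
    [0,0.02,0,0,0,0,0],
    [0,0.02,0,0,0,0,60],
    [0,0.02,0,0,0,0,60],
    [0,0.02,0,0,0,0,60],
    [0,0.02,0,0,0,0,60],
    [0,0.02,0,0,0,0,60],
    [0,0.02,0,0,0,0,60],
    [0,0.02,-0.3,0,0,0,60],
    [0,0.02,-0.6,0,0,0,60],
    [0,0.02,-1,0,0,0,60],
    [0,0.02,-1,0,0,0,60],
  ],
)

```text
time: 47.65
tool_pos: [0.5993, 0.2596, 0.2158]
ee_rot: [-3.134, -0.014, 0.057]
wrist_force: [0.6, 0.4, 2.0]
width: 0.0602
finger_force: 0.0
```

Emit:
servo_tool(
  plan=[
    [-0.4,0,-0.3,0,0,0,60],
    [-0.8,0,-0.6,0,0,0,60],
    [-1,0,-0.6,0,0,0,60],
    [-1,0,-0.6,0,0,0,60],
  ],
)

```text
time: 47.98
tool_pos: [0.4933, 0.2533, 0.2712]
ee_rot: [-3.135, -0.005, 0.059]
wrist_force: [0.2, 0.3, 0.7]
width: 0.0596
finger_force: 0.0
```

Emit:
servo_tool(
  plan=[
    [-0.4,0,0,0,0,0,60],
    [-0.8,0,0,0,0,0,60],
    [-1,0,0,0,0,0,60],
    [-1,0,0,0,0,0,60],
    [-1,0,0,0,0,0,60],
  ],
)

```text
time: 48.4
tool_pos: [0.3966, 0.247, 0.2661]
ee_rot: [-3.138, -0.0, 0.058]
wrist_force: [-0.5, 0.4, -0.3]
width: 0.0599
finger_force: 0.0
```

Run:
```python
from h import *
st();shot("scene","s9.png")
b=cv2.imread("pics/s9.png")[100:340,170:500];cv2.imwrite("pics/s9c.png",cv2.resize(b,None,fx=2.4,fy=2.4,interpolation=2))
```

```text
{'time': 48.4, 'tool_pos': [0.3966, 0.247, 0.2661], 'ee_rot': [-3.1382, -0.0003, 0.0576], 'joint_positions': [0.4334, -0.1042, 1.475, 0.0031, 1.7693, 1.9472], 'wrist_force': [-0.4563, 0.4252, -0.281], 'width': 0.0599, 'finger_force': 0.0}
```

View pics/s9c.png

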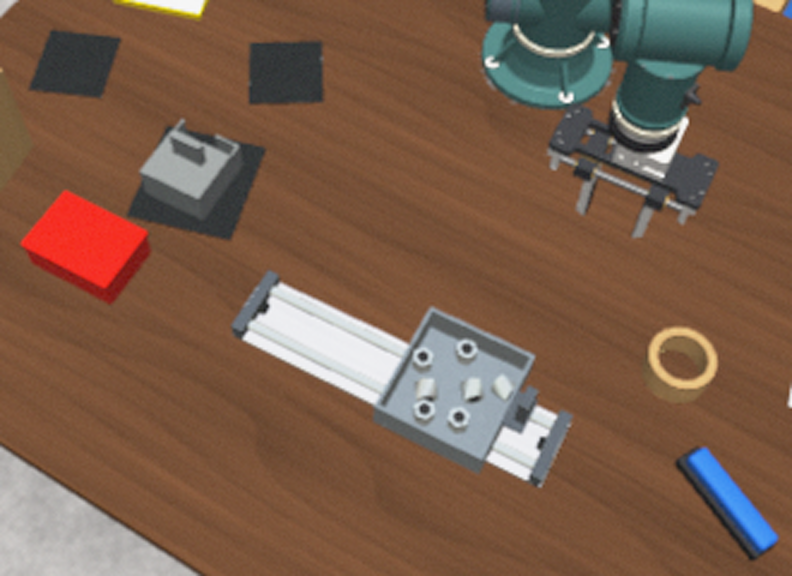

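The tray is home with all seven nuts. Its travel from the loading stop is exactly 0.200 m, and the wrist read 10 N against the stop. The bin stands on its mat at about (250,171), and the bystanders are untouched.

```bash
python3 -c "
from bench import robot
print(robot.close_job())"
```

```text
the job is handed in; nothing more can be done
None
```

The job is handed in, with no verdict shown: all four bin nuts and the three strays are in the tray, which is against the left-hand stop; the bin hefted empty (2.50 N) and stands on its mat, and the box, tape roll and stapler were not touched.

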